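Set the copper shoe facing the gauge pin and run it home

ROBOT

A 6-joint arm with a two-finger parallel gripper is mounted at the origin on the work surface. World frame = base frame: x ahead of the robot, y to its left, z up, the work surface at z = 0. Lengths are in m, angles in degrees, forces in N, time in s.
With the tool pointing down it reaches from about 0.4 to 0.825 m from the base axis. Payload 7 kg.
Tool frame: the origin (TCP) lies on the centre line of the jaws, within the pads' length; the fingertips stand 14 mm ahead of it and the grasp point (between the pads) lies 5 mm behind it; z points along the fingers, x is the direction in which the jaws open and shut, and the axes are right-handed (so a half turn about z gives the same grasp; the last joint's range is limited). The gripper opens to 88 mm and grips with 3 to 60 N. Pads are 19 mm wide; open, the fingers measure 130 mm over their backs; the gripper's body (78 mm by 193 mm) begins 47 mm behind the grasp point.
Start: joints at [-51.56, 20.546, 0.682, 0, -70.136, -16.507], TCP at [0.252, -0.626, 0.241] pointing down, gripper open.
Joint ranges: [-176.03, 176.03], [-82.01, 121.73], [-58.28, 71.71], [-173.87, 95.51], [-174.79, -0.11], [-173.66, 173.66]. Speed limits (degrees/s): [136.94, 136.94, 172.46, 180, 180, 180].

INTERFACE

Orientations are given as [roll, pitch, yaw] about the fixed x, y, z axes, in that order (R = Rz(yaw) Ry(pitch) Rx(roll)).
In Python, from plant import * gives the robot as it stands.
- The arm moves only by the shell command python3 -m handwheel 'ROWS' [OPENING]. ROWS is JSON, a list of rows, each a list of 2 entries, a list of its own where there are three numbers: the shift along the tool's x, y, z each as a share of 0.2 m, from -1 to 1, then the turn, a rotation vector about the tool's x, y, z each as a share of 360 degrees, from -1 to 1. In form: [[[tx, ty, tz], [ax, ay, az]], ...]. A call has 1 to 5 rows; each row is the pose to reach, as a shift and turn from the pose commanded when the call began, along the tool's axes at that moment, turning the shorter way round; what a row does not reach only later rows make up. A row lasts 1/12 s, in which the tool goes at most 41.7 mm and 7.16 degrees, less where a joint would pass 70% of its speed; a pose out of reach is approached as far as the arm can. A call with a number of a shift or a turn outside -1 to 1 is refused whole. A call with a gripper value outside its range is refused whole. OPENING is the closure, from -1 (fully open) to 1 (shut), set as the call begins (- or left out, the last holds). The fingers move at their own pace and stop on an object; the grip force is fixed at half the most. Time passes only in rows, so rows that repeat a pose let the fingers close. It gives the time, the measured TCP pose, the force and the opening at its end, in the units of the state.
- get_obs(): the state, without advancing time (a new reading comes with each control period).
- snapshot(name): name is "scene" or "top" or "wrist"; returns a dict with "color" (420x560x3 uint8, red, green, blue), "z_map" (420x560 float32, m along the optical axis (not along the pixel's ray), 0 where there is no reading), "intrinsics" (3x3 intrinsics, pixels), "rvec" (rotation vector, rad) and "tvec" (3), from world to camera coordinates, as OpenCV has them. Camera axes: x right, y down, z forward; pixel columns grow to the right and rows downward; lengths in m; the calibration is good to about 2 mm. A picture is of the moment at which its call begins.
- close_job(): hands the job in, once; it reports no verdict.
The state is a dict: "clock": time; "joint_pos": joint angles; "qvel": joint speeds; "tau": joint torques, N m; "tool_pos": TCP position; "orientation": TCP orientation; "force": force on the tool from outside, world axes, zero at the start; "moment": the same for the moment, N m; "opening": finger opening in m.
Only numpy, scipy, OpenCV 4.12 (cv2) and the standard library are available. Lean on these libraries where they do the work, as an engineer would, in place of code of your own. Each camera call takes 0.05 s, during which the arm holds its last target. There are 200 camera calls.

TASK

Set the sooty copper shoe flat on the tilted white bed of the sensor carriage, against its two small stop pegs and turned so that its yellow-striped nose points straight at the blue gauge pin, and let go. Then press down on the top of the shoe's fin until the sprung bed bottoms out, hold a moment and release it, and finally slide the carriage along its rail all the way to the two brass contact pads by its orange plate, with the shoe still in place. Leave the other things on the counter where they are.

Things in the scene. Friction and masses are not known exactly. Their poses are not given: they have to be found in the camera images.
- shoe: Loose copper shoe, 0.4 kg: sooty disc 84 mm across, 22 mm thick; on it a dark steel fin to grip, 50 mm long (x), 16 mm thick (y), from 22 to 67 mm above the underside; a nose 22 mm wide, 10 to 22 mm above the underside, sticks out along +x to 67 mm from the axis, a yellow stripe on its top. Origin: centre of the underside; z up the fin. Starts flat on the counter
- shoe_nose (a point): Tip of the shoe's nose, 67 mm along the shoe's x from its axis, 16 mm above the underside; axes as the shoe's
- bed_centre (a point): Centre of the upper face of the carriage's round white bed, 114 mm across, 105 mm above the counter. z: its normal, leaning 0.5 rad from vertical to the robot's side; x up the slope; y along the rail to the brass pads. Two steel pegs, 10 mm across, 9 mm tall, stand 50.5 mm from the centre, 43 degrees either side of straight downhill: against them the shoe's axis is within 4 mm of the centre
- bed (a joint): How far the sprung bed is pressed in along its normal, m: 0 up, 0.008 bottomed; it starts to give at about 8 N in all and takes 16 N in all to bottom, the shoe's weight included; it springs back
- gauge_pin (a point): Top of the blue gauge pin, 14 mm across, standing parallel to the bed's normal, 83 mm from the bed's centre, its top 44 mm above the bed's face, on a stiff arm preset within 0.9 rad either side of straight uphill (not to be turned). z along the pin, x straight outward from the bed's axis through the pin: the shoe's nose must point this way
- carriage (a joint): Travel of the carriage along its rail, m: 0 at the loading end, 0.11 against the brass pads. It stays where it is left; moving it takes about 4 N
- push_plate (a point): Centre of the top edge of the upright orange push plate at the loading end of the carriage, 135 mm above the counter; plate 55 mm wide (x), 12 mm thick (y), 85 mm tall. y is the direction of travel towards the brass pads, x level across the rail. It stands 83 mm behind the bed's centre along y
- slide: Fixed steel dovetail slide, 150 x 400 mm footprint, lying along its y axis, with a grey end block bearing two brass contact pads at its +y end. Origin on the counter 15 mm from the footprint's middle; z up, y along the rail towards the pads
- brush: Bystander: hand brush lying on the counter
- wrench: Bystander: steel wrench lying on the counter
- cleaner: Bystander: green can, 64 mm across and 150 mm tall
- spare_pad: Bystander: loose spare brass pad, 70 x 40 x 20 mm
- roller: Bystander: upright steel roller, 40 mm across and 90 mm tall
- mug: Bystander: white mug, 80 mm across and 90 mm tall
Things that resemble listed ones, but are neither listed nor needed, are in the scene too. Several things look just like the shoe: the one meant starts nearest to the robot's base.

How it is judged (in metres and radians):
On the way, in this order (a step that is already met when the one before it is completed fails the run):
1. the shoe lies on the bed facing the gauge pin, let go, the bed up, the carriage not yet run home (distance between shoe and bed_centre below 0.009 m and angle between the z axis of shoe and the z axis of bed_centre, either way round below 0.07 rad and y of shoe_nose in the frame of gauge_pin between -0.009 and 0.009 m and x of shoe_nose in the frame of gauge_pin between -0.035 and 0 m and contact force between the fingers and shoe below 0.1 N and value of joint bed below 0.003 m and value of joint carriage below 0.08 m), for 0.2 s.
2. the shoe is pressed down by the fingers until the bed bottoms (over 6 mm of its 8 mm) (distance between shoe and bed_centre below 0.009 m and angle between the z axis of shoe and the z axis of bed_centre, either way round below 0.07 rad and y of shoe_nose in the frame of gauge_pin between -0.009 and 0.009 m and x of shoe_nose in the frame of gauge_pin between -0.035 and 0 m and value of joint bed above 0.006 m and contact force between the fingers and shoe above 2 N), for 0.2 s.
3. the shoe is released, the bed is up again and the carriage stands at the brass pads (distance between shoe and bed_centre below 0.009 m and angle between the z axis of shoe and the z axis of bed_centre, either way round below 0.07 rad and y of shoe_nose in the frame of gauge_pin between -0.009 and 0.009 m and x of shoe_nose in the frame of gauge_pin between -0.035 and 0 m and contact force between the fingers and shoe below 0.1 N and value of joint bed below 0.003 m and value of joint carriage above 0.106 m), for 0.2 s.
At the end, for the whole second after the job is handed in: The shoe lies flat (within 4 degrees) and at rest on the bed, its axis within 9 mm of the bed's centre and its nose tip within 9 mm sideways of the line from the bed's axis to the gauge pin (on the pin's side); the bed is up; the carriage is within 4 mm of its stop at the brass pads (all of step 3 and linear speed of shoe below 0.02 m/s); the robot touches nothing.
It fails at once if a bystander is moved by more than 25 mm (distance of any of brush, wrench, cleaner, spare_pad, roller, mug from where it was at the start of the episode above 0.025 m).
It also fails if it takes over 53 s, if anything falls off the work surface, if the arm or the gripper's body presses on something with over 40 N, if the wrist force passes 120 N, or if a joint passes its speed limit or range.

## Working session

There is one attempt and no reset: what is moved stays moved. The work goes in short steps, Python scripts to look and compute and a shell command to move; the robot and the scene stay as the last step left them, time stands still between calls to the robot, and variables do not carry over. Pictures are saved under pics/ and viewed, about 8 in all and at most 12, crops included, and the job is handed in when it is done.

```bash
ls; mkdir -p pics; cat > h.py <<'E'
from plant import *
import numpy as np, cv2
from scipy.spatial.transform import Rotation as R
def cam(n):
    s=snapshot(n); Rm=cv2.Rodrigues(np.array(s["rvec"],float))[0]; t=np.array(s["tvec"],float).ravel()
    K=np.array(s["intrinsics"],float)
    v,u=np.mgrid[0:420,0:560]; z=s["z_map"]
    pc=np.stack([(u-K[0,2])/K[0,0]*z,(v-K[1,2])/K[1,1]*z,z],-1)
    s["xyz"]=(pc-t)@Rm; s["xyz"][z==0]=np.nan; s["C"]=-Rm.T@t; s["R"]=Rm; s["K"]=K;s["t"]=t
    return s
def save(s,f,box=None,k=1):
    im=cv2.cvtColor(s["color"],cv2.COLOR_RGB2BGR)
    if box: im=im[box[1]:box[3],box[0]:box[2]]
    cv2.imwrite(f,cv2.resize(im,None,fx=k,fy=k,interpolation=cv2.INTER_CUBIC))
def ray(s,u,v,h):
    d=s["R"].T@np.linalg.inv(s["K"])@np.array([u,v,1.]); return s["C"]+d*(h-s["C"][2])/d[2]
E
python3 - <<'E'
from h import *
import pickle
for n in("scene","top"):
    s=cam(n); save(s,f"pics/{n}.png",None,1.4); pickle.dump(s,open(n+".pkl","wb")); print(n,s["C"])
print(get_obs())
E
```

```text
pics
scene [1.14664298 0.83708544 0.83290537]
top [0.38961374 0.06755107 1.22529671]
{'clock': 0.1, 'joint_pos': array([-5.15588312e+01,  2.05853719e+01,  6.39741416e-01, -1.49582007e-02,
       -7.01355967e+01, -1.65064632e+01]), 'qvel': array([-0.114945  , -0.14452682,  0.14217726,  0.01228136, -0.13055273,
        0.07723093]), 'tau': array([-1.37335312e-03, -5.84163773e+01,  2.93752527e+01,  7.01563731e+00,
        1.01643489e-02, -5.65713526e-05]), 'tool_pos': array([ 0.25195503, -0.62577915,  0.23975267]), 'orientation': array([-1.79990403e+02, -8.18752683e-02,  1.11929606e+02]), 'force': array([-0.73950118,  0.35341316,  0.1189263 ]), 'moment': array([ 0.00082256, -0.04823654, -0.02822777]), 'opening': 0.08757868366536314}
```

View pics/top.png

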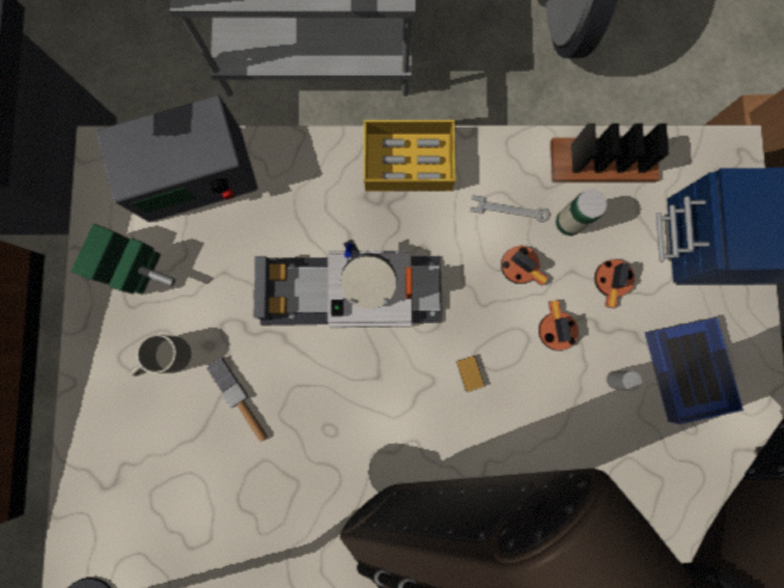

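View pics/scene.png

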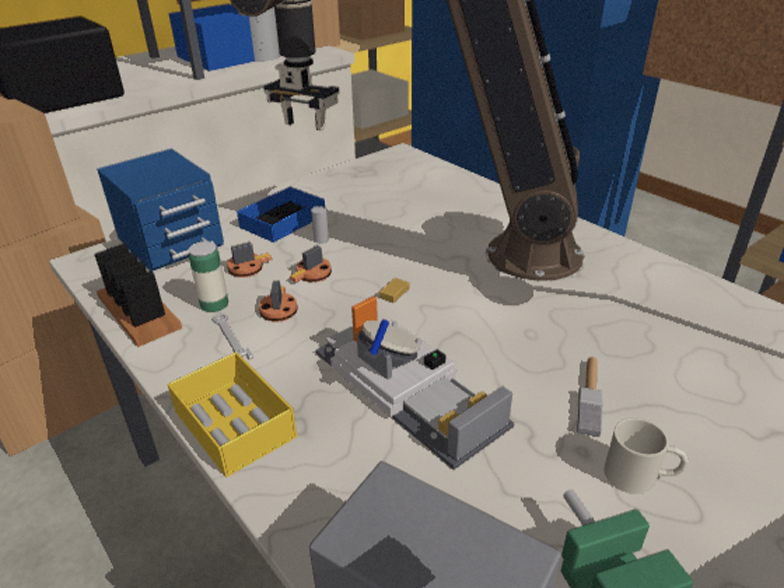

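The top view shows three shoe look-alikes at (521,264), (614,277) and (559,330). The carriage is at (370,285), the orange plate at (409,283), the blue pin at (350,248) and the pads at (277,285). I expect (559,330) to be the nearest shoe, and I'll check that by measuring.

```bash
python3 - <<'E'
from h import *
import pickle
s=pickle.load(open("top.pkl","rb")); c=pickle.load(open("scene.pkl","rb"))
def comps(s,lo,hi,amin):
    hsv=cv2.cvtColor(s["color"],cv2.COLOR_RGB2HSV); m=cv2.inRange(hsv,lo,hi)
    n,l,st,ce=cv2.connectedComponentsWithStats(m)
    for i in range(1,n):
        if st[i,4]>=amin:
            P=s["xyz"][l==i]; P=P[~np.isnan(P[:,0])]
            yield ce[i].round(1),st[i,4],np.median(P,0).round(4) if len(P) else None,P.min(0).round(3),P.max(0).round(3)
print("copper");
for n,q in(("top",s),("scene",c)):
    print(n)
    for nm,lo,hi,a in(("copper",(3,110,60),(11,255,255),40),("yel",(12,140,90),(30,255,255),8),("blue",(108,150,40),(130,255,255),15)):
        for r in comps(q,lo,hi,a): print(nm,*r)
X=s["xyz"]
# white bed: normal plane fit around px
P=X[190:212,252:276].reshape(-1,3);P=P[~np.isnan(P[:,0])]
print("bed pts",np.median(P,0)); A=np.c_[P[:,:2],np.ones(len(P))];print(np.linalg.lstsq(A,P[:,2],rcond=None)[0])
save(s,"pics/crop.png",(330,150,470,270),5)
save(s,"pics/crop2.png",(175,150,325,240),5)
E
```

```text
copper
top
copper [421.8 119.3] 819 [ 0.8266 -0.3536  0.0202] [ 0.808 -0.541  0.003] [ 0.908 -0.3    0.032]
copper [371.4 190. ] 374 [ 0.6043 -0.211   0.0226] [ 0.572 -0.273  0.007] [ 0.655 -0.177  0.07 ]
copper [436.2 200.1] 378 [ 0.5748 -0.4117  0.022 ] [ 0.518 -0.466  0.   ] [ 0.629 -0.385  0.068]
copper [291.8 201.6] 97 [0.5561 0.0344 0.1346] [0.533 0.029 0.051] [0.602 0.04  0.139]
copper [406.6 230.8] 96 [ 0.4785 -0.3234  0.0224] [ 0.448 -0.336  0.002] [ 0.531 -0.297  0.069]
copper [393.8 237.2] 294 [ 0.4634 -0.2796  0.0219] [ 0.427 -0.323  0.006] [ 0.529 -0.256  0.042]
yel [292.6 109.7] 1827 [0.8757 0.0249 0.0064] [ 0.788 -0.069 -0.004] [0.929 0.128 0.076]
yel [201.4 193.5] 40 [0.5939 0.3035 0.0585] [0.578 0.298 0.053] [0.608 0.308 0.062]
yel [384.6 197. ] 54 [ 0.5871 -0.257   0.0227] [ 0.574 -0.272  0.017] [ 0.601 -0.239  0.028]
yel [437.4 212.1] 57 [ 0.54   -0.4169  0.0227] [ 0.521 -0.427  0.016] [ 0.559 -0.409  0.03 ]
yel [201.  217.5] 30 [0.5219 0.3028 0.0577] [0.508 0.299 0.054] [0.535 0.306 0.061]
yel [396.7 220.8] 59 [ 0.5127 -0.2905  0.0229] [ 0.494 -0.298  0.018] [ 0.5
[... 3692 characters left out ...]
0.4023  0.0791] [-0.937 -0.411  0.065] [-0.864 -0.399  0.103]
blue [316.3  81. ] 15 [-0.7237 -1.0981 -0.073 ] [-0.735 -1.118 -0.104] [-0.709 -1.06  -0.067]
blue [433.7  89.9] 16 [-0.8704 -0.4026  0.0135] [-0.902 -0.409 -0.012] [-0.854 -0.396  0.035]
blue [422.7 123.4] 19 [-0.8271 -0.4029 -0.1537] [-0.883 -0.415 -0.182] [-0.794 -0.398 -0.128]
blue [198.8 152.8] 1095 [ 0.4012 -0.57    0.0298] [ 0.269 -0.674 -0.002] [ 0.492 -0.49   0.058]
blue [558.3 182.8] 18 [-0.8095  0.2996 -0.1869] [-0.821  0.295 -0.199] [-0.804  0.308 -0.16 ]
blue [270.4 240.7] 123 [0.6221 0.1571 0.1536] [0.607 0.148 0.125] [0.638 0.161 0.183]
bed pts [0.56459027 0.11507166 0.10722468]
[ 0.54260526  0.00849239 -0.19960534]
```

View pics/crop.png

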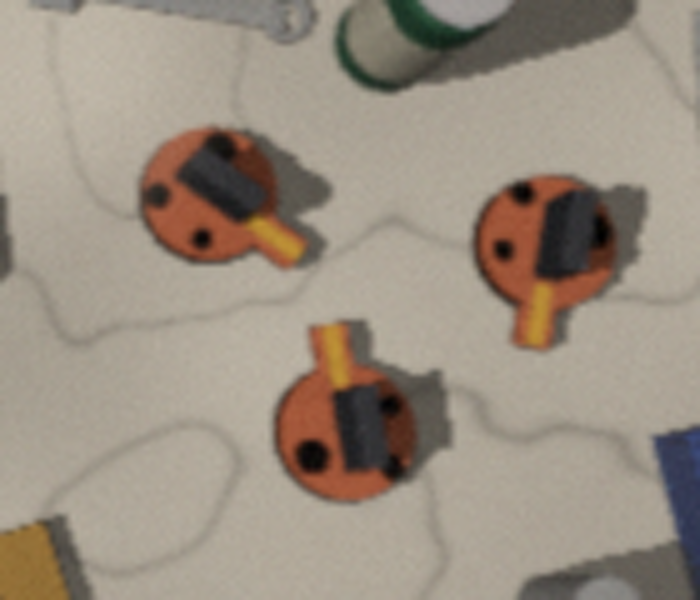

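View pics/crop2.png

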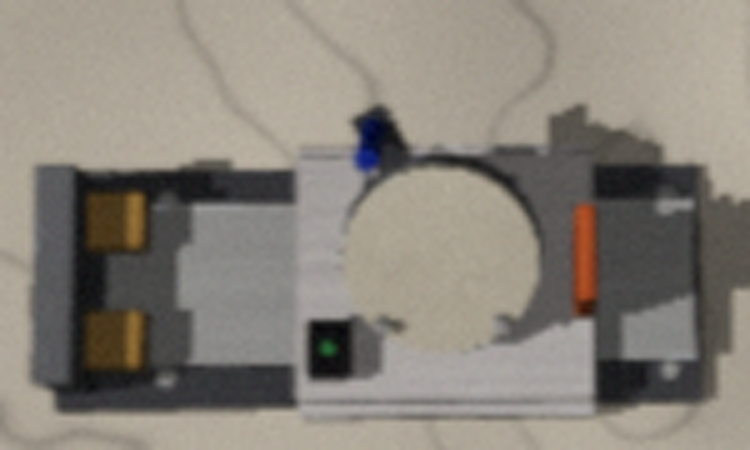

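Nearest shoe confirmed: (559,330) in the top view, at about (0.467,-0.30), 0.55 m from the base. The other two are 0.64 and 0.71 m away. Its nose points at +x. Next I'll measure the exact poses.

```bash
cat >> h.py <<'E'
def pose():
    o=get_obs(); return np.array(o["tool_pos"]),R.from_euler("xyz",o["orientation"],degrees=True),o
def rel(p,Rt):
    """shares from the present pose to (p,Rt)"""
    p0,R0,o=pose(); print("shift",(R0.inv().apply(np.array(p)-p0)/.2).round(4),"turn",((R0.inv()*Rt).as_rotvec(degrees=True)/360).round(4))
def toolR(z,x):
    z=z/np.linalg.norm(z); x=x-z*(x@z); x/=np.linalg.norm(x); return R.from_matrix(np.c_[x,np.cross(z,x),z])
def circ(P):
    A=np.c_[2*P,np.ones(len(P))]; q=np.linalg.lstsq(A,(P**2).sum(1),rcond=None)[0]; return q[:2],np.sqrt(q[2]+q[0]**2+q[1]**2)
E
python3 - <<'E'
from h import *
import pickle
S={n:pickle.load(open(n+".pkl","rb")) for n in("top","scene")}
for n,s in S.items():
    X=s["xyz"]; hsv=cv2.cvtColor(s["color"],cv2.COLOR_RGB2HSV)
    near=np.hypot(X[...,0]-.467,X[...,1]+.30)<.085
    fin=near&(X[...,2]>.0635)&(X[...,2]<.072)
    P=X[fin]; r=cv2.minAreaRect((P[:,:2]*1e4).astype(np.float32)); print(n,"fin",P.mean(0),len(P),r)
    st=near&(cv2.inRange(hsv,(12,140,90),(30,255,255))>0); Q=X[st]; print("stripe",np.median(Q,0))
    d=near&(X[...,2]>.012)&(X[...,2]<.03)&(X[...,0]<.497)
    if n=="top": print("disc circle",cv2.minEnclosingCircle((X[d&(X[...,2]>.016)][:,:2]).astype(np.float32)))
    # bed
    sel=(abs(X[...,0]-.56)<.07)&(abs(X[...,1]-.115)<.075)&(X[...,2]>.07)
    n0=np.array([-np.sin(.5),0,np.cos(.5)])
    white=(hsv[...,1]<70)&(hsv[...,2]>100)&sel
    P=X[white]; g=abs((P-[.5646,.115,.1072])@n0)<.004; P=P[g]
    A=np.c_[P[:,:2],np.ones(len(P))]; q=np.linalg.lstsq(A,P[:,2],rcond=None)[0]
    nn=np.array([-q[0],-q[1],1]); nn/=np.linalg.norm(nn)
    up=np.array([1,0,0])-nn*nn[0]; up/=np.linalg.norm(up); e=np.cross(nn,up)
    UV=np.c_[P@up,P@e]; c0=np.median(UV,0); UV=UV[np.hypot(*(UV-c0).T)<.064]
    c,rad=cv2.minEnclosingCircle(UV.astype(np.float32))
    # edge circle fit: hull points
    hull=cv2.convexHull(UV.astype(np.float32))[:,0].astype(float); cf,rf=circ(hull)
    o=(nn@P.T).mean()
    print("bed n",nn,"lean",np.arccos(nn[2]),"c",up*cf[0]+e*cf[1]+nn*o,rf,"mec",up*c[0]+e*c[1]+nn*o,rad)
    # pin
    b=(cv2.inRange(hsv,(108,150,40),(130,255,255))>0)&(np.hypot(X[...,0]-.62,X[...,1]-.153)<.04); B=X[b]
    ctr=up*cf[0]+e*cf[1]+nn*o; L=(B-ctr)@np.c_[up,e,nn]; print("pin local",np.median(L,0),L.min(0),L.max(0), "az", np.degrees(np.arctan2(np.median(L[:,1]),np.median(L[:,0]))), "h>.04",L[L[:,2]>.041].mean(0) if (L[:,2]>.041).any() else None)
    pl=X[(cv2.inRange(hsv,(3,110,60),(14,255,255))>0)&(X[...,2]>.12)&(np.hypot(X[...,0]-.56,X[...,1]-.035)<.05)]
    print("plate",pl.mean(0),pl.min(0),pl.max(0),len(pl))
    # slide sides: points z in 0.03..0.06 region bounding rect
    w=X[(X[...,2]>.015)&(X[...,2]<.13)&(abs(X[...,0]-.56)<.12)&(X[...,1]>-.08)&(X[...,1]<.4)]; print("slide rect",cv2.minAreaRect(w[:,:2].astype(np.float32)*1000))
E
```

```text
top fin [ 0.46649205 -0.29708636  0.06757331] 88 ((4665.96337890625, -2964.654296875), (488.31475830078125, 167.44317626953125), 7.522841453552246)
stripe [ 0.51266699 -0.29045483  0.02285426]
disc circle ((0.4659450054168701, -0.29775846004486084), 0.04233744740486145)
bed n [-0.47660872 -0.00370328  0.87910774] lean 0.4968094232050381 c [0.56058206 0.11681499 0.10536118] 0.05622360715830787 mec [0.56032108 0.11647747 0.10521827] 0.057569291442632675
pin local [0.07945794 0.03716895 0.03892325] [ 0.07099839  0.0317873  -0.01937355] [0.0813608  0.04172894 0.04813894] az 25.0693190773075 h>.04 [0.07519615 0.0360282  0.04479826]
plate [0.56011648 0.0339657  0.13418964] [0.53314335 0.02855389 0.12193507] [0.58688288 0.03959878 0.13888431] 79
slide rect ((561.339111328125, 158.01405334472656), (169.98602294921875, 393.4013671875), 0.2987235486507416)
scene fin [ 0.46894317 -0.29528884  0.06737619] 50 ((4683.3251953125, -2955.89501953125), (529.621826171875, 183.64866638183594), 9.073698043823242)
stripe [ 0.51257175 -0.29013875  0.02305979]
bed n [-0.46699066  0.00650196  0.88423834] lean 0.4859356712189399 c [0.56191841 0.11887859 0.10676834] 0.0557004031595748 mec [0.56165361 0.11938401 0.10662477] 0.05775752663612366
pin local [0.07619217 0.03790241 0.01311183] [ 0.06700523  0.02842494 -0.01734176] [0.08055378 0.04180554 0.04576097] az 26.448422035330058 h>.04 [0.07575268 0.03706139 0.04285071]
plate [0.56391327 0.03689028 0.12991602] [0.53569135 0.02941492 0.12020571] [0.58901645 0.04305933 0.13802202] 125
slide rect ((563.9420166015625, 161.4622039794922), (170.76290893554688, 401.58038330078125), 4.07150411605835)
```

```bash
cat > tg.py <<'E'
from h import *
def yawR(d): return toolR(np.array([0,0,-1.]),np.array([np.cos(np.radians(d)),np.sin(np.radians(d)),0]))
G=yawR(98)
n=np.array([-np.sin(.5),0,np.cos(.5)]);up=np.array([np.cos(.5),0,np.sin(.5)]);e=np.array([0,1.,0])
bed=np.array([.5608,.1175,.1055]); az=np.radians(25.8)
d=up*np.cos(az)+e*np.sin(az)
P=toolR(-n,np.cross(n,d))
E
python3 - <<'E'
from tg import *
rel([.36,-.46,.24],G)
print("IK-free check: yaw tilt",P.as_euler("xyz",degrees=True))
E
```

```text
shift [ 5.672e-01  8.107e-01 -6.000e-04] turn [-0.0001 -0.0002  0.0387]
IK-free check: yaw tilt [153.80990049  12.04388935 112.98859842]
```

```bash
python3 -m handwheel '[[[0.14,0.2,0],[0,0,0.01]],[[0.28,0.4,0],[0,0,0.02]],[[0.42,0.6,0],[0,0,0.03]],[[0.5672,0.8107,0],[0,0,0.0387]],[[0.5672,0.8107,0],[0,0,0.0387]]]' -1
python3 -c "
from tg import *
rel([.466,-.297,.15],G)"
```

```text
clock: 0.52
tool_pos: [0.361, -0.4578, 0.2403]
orientation: [-180.0, -0.0, 97.8]
force: [0.5, -0.3, 0.3]
opening: 0.0874
shift [0.725  0.6297 0.4517] turn [-0.     -0.0001 -0.0005]
```

```bash
python3 -m handwheel '[[[0.2,0.18,0.1],[0,0,0]],[[0.4,0.36,0.2],[0,0,0]],[[0.6,0.52,0.35],[0,0,0]],[[0.725,0.63,0.45],[0,0,0]],[[0.725,0.63,0.45],[0,0,0]]]'
python3 - <<'E'
from tg import *
rel([.466,-.297,.045],G)
s=cam("wrist"); save(s,"pics/w1.png")
X=s["xyz"]; near=np.hypot(X[...,0]-.467,X[...,1]+.30)<.085
P=X[near&(X[...,2]>.0625)&(X[...,2]<.073)]; print(len(P),P.mean(0) if len(P) else 0)
if len(P):print(cv2.minAreaRect((P[:,:2]*1e4).astype(np.float32)))
E
```

```text
clock: 0.93
tool_pos: [0.4632, -0.3006, 0.152]
orientation: [180.0, 0.0, 98.0]
force: [0.7, -0.3, -0.3]
opening: 0.0876
shift [0.0161 0.0159 0.5349] turn [0.0001 0.     0.    ]
1109 [ 0.46634727 -0.29827924  0.06670082]
((4673.1435546875, -2978.43896484375), (497.3885498046875, 153.2014923095703), 7.768678188323975)
```

View pics/w1.png

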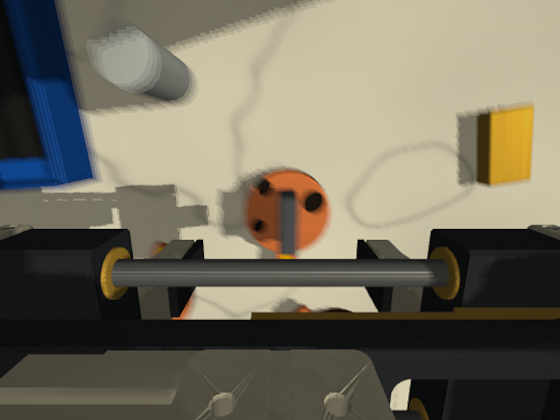

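The wrist view shows the chosen shoe centred between the open fingers, with the fin at (288,225), the nose stripe just below it, and both jaws clear.

```bash
python3 -m handwheel '[[[0,0,0.13],[0,0,0]],[[0,0,0.26],[0,0,0]],[[0,0,0.39],[0,0,0]],[[0,0,0.45],[0,0,0]],[[0,0,0.45],[0,0,0]]]'
python3 -c "
from tg import *
rel([.4668,-.298,.045],G)"
```

```text
clock: 1.4
tool_pos: [0.4604, -0.3016, 0.0594]
orientation: [-179.7, -0.2, 98.0]
force: [0.2, -0.2, 0.3]
opening: 0.0878
shift [0.013  0.0343 0.0716] turn [-0.0009 -0.0004 -0.0001]
```

```bash
python3 -m handwheel '[[[0,0,0],[0,0,0]],[[0,0,0],[0,0,0]]]'
python3 -c "
from tg import *
rel([.4668,-.298,.045],G)"
```

```text
clock: 1.57
tool_pos: [0.4633, -0.3027, 0.0635]
orientation: [180.0, 0.0, 98.0]
force: [-0.0, 0.1, 1.1]
opening: 0.0876
shift [0.0209 0.0206 0.0924] turn [0.0001 0.0001 0.    ]
```

Settled. Now the final correction and the grip.

```bash
python3 -m handwheel '[[[0.021,0.021,0.03],[0,0,0]],[[0.021,0.021,0.06],[0,0,0]],[[0.021,0.021,0.092],[0,0,0]],[[0.021,0.021,0.092],[0,0,0]],[[0.021,0.021,0.092],[0,0,0]]]'
python3 -m handwheel '[[[0,0,0],[0,0,0]],[[0,0,0],[0,0,0]],[[0,0,0],[0,0,0]],[[0,0,0],[0,0,0]],[[0,0,0],[0,0,0]]]' 1
python3 -m handwheel '[[[0,0,0],[0,0,0]],[[0,0,0],[0,0,0]],[[0,0,0],[0,0,0]],[[0,0,0],[0,0,0]],[[0,0,0],[0,0,0]]]'
python3 -m handwheel '[[[0,0,-0.1],[0,0,0]],[[0,0,-0.2],[0,0,0]],[[0,0,-0.4],[0,0,0]],[[0,0,-0.6],[0,0,0]],[[0,0,-0.8],[0,0,0]]]'
python3 -m handwheel '[[[0,0,0],[0,0,0]],[[0,0,0],[0,0,0]]]'
python3 - <<'E'
from tg import *
rel([.47,-.12,.26],P)
rel([.5,0,.26],P)
E
```

```text
clock: 1.98
tool_pos: [0.4659, -0.2975, 0.0438]
orientation: [-180.0, -0.0, 98.0]
force: [-0.9, 0.2, 0.4]
opening: 0.0878
clock: 2.4
tool_pos: [0.4664, -0.2977, 0.0444]
orientation: [180.0, 0.0, 98.0]
force: [-0.7, -0.7, 0.3]
opening: 0.0598
clock: 2.82
tool_pos: [0.4663, -0.2976, 0.0442]
orientation: [180.0, 0.0, 98.0]
force: [0.3, -0.7, 0.7]
opening: 0.0265
clock: 3.23
tool_pos: [0.4652, -0.2972, 0.2051]
orientation: [-179.9, -0.1, 98.0]
force: [2.1, 0.3, -3.9]
opening: 0.0154
clock: 3.4
tool_pos: [0.4673, -0.2978, 0.2064]
orientation: [179.7, 0.1, 98.0]
force: [0.5, -0.2, -4.9]
opening: 0.0155
shift [ 0.878   0.1383 -0.2685] turn [-0.0758 -0.0229 -0.0484]
shift [ 1.4513  0.3703 -0.2682] turn [-0.0758 -0.0229 -0.0484]
```

The jaws only finished closing as the lift began, so the shoe may sit lower in the grip than planned. I'll measure it.

```bash
python3 - <<'E'
from tg import *
for n in("top","scene","wrist"):
    s=cam(n); X=s["xyz"]; hsv=cv2.cvtColor(s["color"],cv2.COLOR_RGB2HSV); p,R0,o=pose()
    near=(np.hypot(X[...,0]-p[0],X[...,1]-p[1])<.09)&(X[...,2]>.08)
    cp=near&(cv2.inRange(hsv,(3,110,50),(30,255,255))>0); Q=X[cp]; print(n,len(Q))
    if len(Q):
        L=R0.inv().apply(Q-p); print(" copper tool-frame med",np.median(L,0).round(4),np.percentile(L,[5,95],axis=0).round(4))
    st=near&(cv2.inRange(hsv,(16,140,90),(30,255,255))>0); Q=X[st]
    if len(Q)>3: print(" stripe",R0.inv().apply(np.median(Q,0)-p).round(4),len(Q))
    save(s,f"pics/g_{n}.png")
s=cv2.imread("pics/g_scene.png"); 
cv2.imwrite("pics/g.png",cv2.resize(s[40:260,100:380],None,fx=2.5,fy=2.5))
E
```

```text
top 7
 copper tool-frame med [ 0.0403 -0.0274 -0.0771] [[-0.0051 -0.0322 -0.0922]
 [ 0.0458 -0.0018 -0.0698]]
scene 356
 copper tool-frame med [0.0159 0.0236 0.0512] [[-0.024  -0.0208 -0.0831]
 [ 0.0404  0.0644  0.0669]]
 stripe [0.0003 0.0437 0.0496] 35
wrist 7890
 copper tool-frame med [ 0.0011 -0.0226 -0.0096] [[-0.036  -0.0349 -0.0807]
 [ 0.0343  0.0072  0.0536]]
 stripe [ 0.0061 -0.0265 -0.0701] 628
```

View pics/g.png

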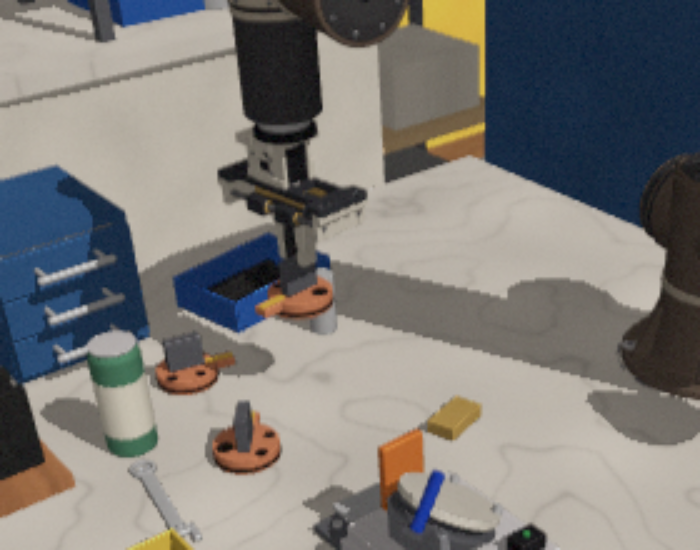

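The scene crop shows the shoe held level by only the top ~9 mm of its fin (shoe at about (295,290)). That's too weak for a tilt, so I'll set it back down and regrip deeper.

```bash
python3 -m handwheel '[[[0,0,0.16],[0,0,0]],[[0,0,0.32],[0,0,0]],[[0,0,0.48],[0,0,0]],[[0,0,0.6],[0,0,0]],[[0,0,0.64],[0,0,0]]]'
python3 -m handwheel '[[[0,0,0.01],[0,0,0]],[[0,0,0.02],[0,0,0]],[[0,0,0.03],[0,0,0]],[[0,0,0.03],[0,0,0]],[[0,0,0.03],[0,0,0]]]'
python3 -c "
from tg import *
rel([.4668,-.298,.0725],G)"
```

```text
clock: 3.97
tool_pos: [0.4631, -0.2964, 0.0727]
orientation: [-179.5, -0.2, 98.0]
force: [-13.3, 23.5, 50.8]
opening: 0.0156
clock: 4.38
tool_pos: [0.4637, -0.2963, 0.072]
orientation: [-179.7, -0.1, 98.0]
force: [-13.7, 16.4, 35.0]
opening: 0.0156
shift [-0.0108  0.0144 -0.0024] turn [-0.0008 -0.0004  0.0001]
```

Contact with the counter, slightly pressed. Open, go deeper, and regrip.

```bash

python3 -m handwheel '[[[0,0,-0.02],[0,0,0]],[[0,0,-0.02],[0,0,0]],[[0,0,-0.02],[0,0,0]],[[0,0,-0.02],[0,0,0]],[[0,0,-0.02],[0,0,0]]]' 0.2
python3 -m handwheel '[[[0,0,0],[0,0,0]],[[0,0,0],[0,0,0]],[[0,0,0],[0,0,0]]]'
python3 - <<'E'
from tg import *
rel([.4668,-.298,.045],G)
for n in("top","scene"):
    s=cam(n); X=s["xyz"]; hsv=cv2.cvtColor(s["color"],cv2.COLOR_RGB2HSV)
    near=(np.hypot(X[...,0]-.467,X[...,1]+.298)<.085)&(cv2.inRange(hsv,(3,110,50),(30,255,255))>0)
    st=near&(cv2.inRange(hsv,(13,140,90),(30,255,255))>0); Q=X[st]
    print(n,"stripe",np.median(Q,0) if len(Q) else 0,len(Q)); Q=X[near]; print(" copper z",np.percentile(Q[:,2],[5,50,95]),len(Q))
E
```

```text
clock: 4.8
tool_pos: [0.4661, -0.2977, 0.0736]
orientation: [-179.9, -0.0, 98.0]
force: [-0.5, -0.5, -0.9]
opening: 0.0346
clock: 5.05
tool_pos: [0.4662, -0.2977, 0.074]
orientation: [-180.0, -0.0, 98.0]
force: [-0.1, -0.3, 0.0]
opening: 0.0349
shift [-0.0019  0.0028  0.1449] turn [-0.0001 -0.     -0.    ]
top stripe 0 0
 copper z [0.45250769 0.45250769 0.45250769] 1
scene stripe [ 0.5053334  -0.28922218  0.02347721] 43
 copper z [0.00678592 0.02212558 0.15450823] 329
```

```bash

python3 -m handwheel '[[[0,0,-0.15],[0,0,0]],[[0,0,-0.3],[0,0,0]],[[0,0,-0.39],[0,0,0]],[[0,0,-0.39],[0,0,0]],[[0,0,-0.39],[0,0,0]]]'
python3 - <<'E'
from tg import *
s=cam("wrist"); 
X=s["xyz"]; near=np.hypot(X[...,0]-.463,X[...,1]+.30)<.06
P=X[near&(X[...,2]>.0625)&(X[...,2]<.073)]; print(len(P),P.mean(0) if len(P) else 0)
q=cv2.minAreaRect((P[:,:2]*1e4).astype(np.float32));print(q)
s=cam("scene"); X=s["xyz"]; P=X[(np.hypot(X[...,0]-.463,X[...,1]+.30)<.06)&(X[...,2]>.0635)&(X[...,2]<.072)];print("scene",P.mean(0),cv2.minAreaRect((P[:,:2]*1e4).astype(np.float32)))
hsv=cv2.cvtColor(s["color"],cv2.COLOR_RGB2HSV);st=(np.hypot(X[...,0]-.467,X[...,1]+.298)<.085)&(cv2.inRange(hsv,(12,140,90),(30,255,255))>0);print(np.median(X[st],0))
rel([q[0][0]/1e4,q[0][1]/1e4,.045],G)
E
```

```text
clock: 5.57
tool_pos: [0.4669, -0.2978, 0.1535]
orientation: [179.8, 0.1, 98.0]
force: [0.2, -0.2, -0.2]
opening: 0.0351
1141 [ 0.46399286 -0.29778819  0.06667193]
((4650.1923828125, -2974.552734375), (490.6174621582031, 155.89071655273438), 7.649093151092529)
scene [ 0.46643048 -0.29526928  0.06705076] ((4658.87158203125, -2963.13671875), (505.33197021484375, 188.76731872558594), 7.867225646972656)
[ 0.5082892  -0.28738174  0.02341111]
shift [ 1.000e-04 -3.500e-03  5.331e-01] turn [-0.0001 -0.0001 -0.    ]
```

```bash

python3 -m handwheel '[[[0,-0.014,0.13],[0,0,0]],[[0,-0.014,0.26],[0,0,0]],[[0,-0.014,0.38],[0,0,0]],[[0,-0.014,0.48],[0,0,0]],[[0,-0.014,0.54],[0,0,0]]]'
python3 -m handwheel '[[[0,0,0],[0,0,0]],[[0,0,0],[0,0,0]],[[0,0,0],[0,0,0]]]'
python3 -m handwheel '[[[0,0,0],[0,0,0]],[[0,0,0],[0,0,0]],[[0,0,0],[0,0,0]],[[0,0,0],[0,0,0]],[[0,0,0],[0,0,0]]]' 1
python3 -m handwheel '[[[0,0,0],[0,0,0]],[[0,0,0],[0,0,0]],[[0,0,0],[0,0,0]],[[0,0,0],[0,0,0]],[[0,0,0],[0,0,0]]]'
python3 -m handwheel '[[[0,0,-0.05],[0,0,0]],[[0,0,-0.2],[0,0,0]],[[0,0,-0.4],[0,0,0]],[[0,0,-0.6],[0,0,0]],[[0,0,-0.8],[0,0,0]]]'
python3 -m handwheel '[[[0,0,-0.2],[0,0,0]],[[0,0,-0.2],[0,0,0]],[[0,0,-0.2],[0,0,0]]]'
python3 - <<'E'
from tg import *
s=cam("scene"); X=s["xyz"]; hsv=cv2.cvtColor(s["color"],cv2.COLOR_RGB2HSV); p,R0,o=pose()
near=(np.hypot(X[...,0]-p[0],X[...,1]-p[1])<.09)&(X[...,2]>.12)
Q=X[near&(cv2.inRange(hsv,(12,140,90),(30,255,255))>0)]; L=R0.inv().apply(Q-p); L=L[L[:,2]>0]; print(" stripe",np.median(L,0),len(L))
c=X[near&(cv2.inRange(hsv,(3,110,50),(30,255,255))>0)];L=R0.inv().apply(c-p);L=L[(L[:,2]>.0)&(L[:,1]<.04)];print("disc",np.median(L,0))
rel([.47,-.12,.26],P)
E
```

```text
clock: 6.08
tool_pos: [0.4613, -0.2974, 0.0407]
orientation: [-179.7, -0.1, 98.0]
force: [0.3, -0.4, 0.6]
opening: 0.0347
clock: 6.33
tool_pos: [0.4637, -0.2981, 0.0444]
orientation: [-180.0, 0.0, 98.0]
force: [0.1, -0.9, 0.6]
opening: 0.0357
clock: 6.75
tool_pos: [0.4638, -0.2978, 0.0449]
orientation: [179.9, 0.0, 98.0]
force: [-1.5, 4.3, 6.8]
opening: 0.0156
clock: 7.17
tool_pos: [0.4638, -0.2978, 0.045]
orientation: [180.0, 0.0, 98.0]
force: [-1.5, 3.6, 6.4]
opening: 0.0159
clock: 7.58
tool_pos: [0.4625, -0.2979, 0.2061]
orientation: [-179.9, -0.0, 98.0]
force: [0.8, -0.8, -3.7]
opening: 0.0159
clock: 7.83
tool_pos: [0.4643, -0.2984, 0.2472]
orientation: [179.7, 0.1, 98.0]
force: [-0.7, 0.3, -4.8]
opening: 0.0157
 stripe [9.51721004e-05 4.96847599e-02 1.91090617e-02] 36
disc [0.02284777 0.01799828 0.02130556]
shift [ 0.8757  0.1574 -0.0755] turn [-0.0762 -0.0232 -0.0485]
```

```bash

python3 -m handwheel '[[[0.15,0.03,0],[0,0,0]],[[0.35,0.06,-0.02],[-0.015,-0.005,-0.01]],[[0.55,0.09,-0.04],[-0.03,-0.01,-0.02]],[[0.75,0.12,-0.06],[-0.045,-0.014,-0.03]],[[0.876,0.157,-0.076],[-0.06,-0.018,-0.04]]]'
python3 -m handwheel '[[[0,0,0],[0,0,0]],[[0,0,0],[0,0,0]],[[0,0,0],[0,0,0]]]'
python3 - <<'E'
from tg import *
rel(bed+n*.165,P)
E
```

```text
clock: 8.3
tool_pos: [0.4686, -0.118, 0.2577]
orientation: [159.2, 8.9, 111.1]
force: [1.1, 0.4, -2.4]
opening: 0.0157
clock: 8.55
tool_pos: [0.4695, -0.12, 0.2586]
orientation: [159.4, 8.9, 111.0]
force: [0.5, -0.5, -4.0]
opening: 0.016
shift [1.0801 0.4967 0.0501] turn [-0.0166 -0.0058 -0.0084]
```

```bash

python3 -m handwheel '[[[0.15,0.07,-0.05],[-0.004,-0.001,-0.002]],[[0.33,0.15,-0.05],[-0.008,-0.003,-0.004]],[[0.5,0.23,-0.02],[-0.012,-0.004,-0.006]],[[0.7,0.33,0.02],[-0.0166,-0.0058,-0.0084]],[[0.85,0.4,0.04],[-0.0166,-0.0058,-0.0084]]]'
python3 -m handwheel '[[[0.1,0.04,0],[0,0,0]],[[0.2,0.08,0],[0,0,0]],[[0.2,0.08,0],[0,0,0]],[[0.2,0.08,0],[0,0,0]],[[0.2,0.08,0],[0,0,0]]]'
python3 - <<'E'
from tg import *
rel(bed+n*.165,P)
rel(bed-up*.002+n*.120,P)
s=cam("scene"); X=s["xyz"]; hsv=cv2.cvtColor(s["color"],cv2.COLOR_RGB2HSV); p,R0,o=pose()
near=(np.linalg.norm(X-(p+R0.apply([0,0,.03])),axis=-1)<.085)
save(s,"pics/pl.png",(170,100,400,300),3)
Q=X[near&(cv2.inRange(hsv,(12,140,90),(30,255,255))>0)]; L=R0.inv().apply(Q-p); L=L[(abs(L[:,2]-.022)<.02)]; print(" stripe",np.median(L,0),len(L))
c=X[near&(cv2.inRange(hsv,(3,110,50),(11,255,255))>0)];L=R0.inv().apply(c-p);L=L[abs(L[:,2]-.022)<.006];print("disc",L.min(0),L.max(0),len(L))
A=np.c_[L[:,:2],np.ones(len(L))];print("slope",np.linalg.lstsq(A,L[:,2],rcond=None)[0])
E
```

```text
clock: 8.97
tool_pos: [0.4811, 0.0679, 0.2524]
orientation: [153.7, 12.1, 112.8]
force: [2.3, -2.1, -5.2]
opening: 0.0159
clock: 9.38
tool_pos: [0.4795, 0.1097, 0.2513]
orientation: [153.8, 12.1, 112.8]
force: [0.7, -1.0, -2.5]
opening: 0.0159
shift [0.0322 0.0236 0.0099] turn [-0.0001  0.0004 -0.0003]
shift [0.037  0.0147 0.2349] turn [-0.0001  0.0004 -0.0003]
 stripe [-0.00039656  0.05435383  0.02191054] 27
disc [-0.040115   -0.02638025  0.02077388] [0.04099522 0.07096531 0.0279953 ] 169
slope [0.01665951 0.05393905 0.02207059]
```

View pics/pl.png

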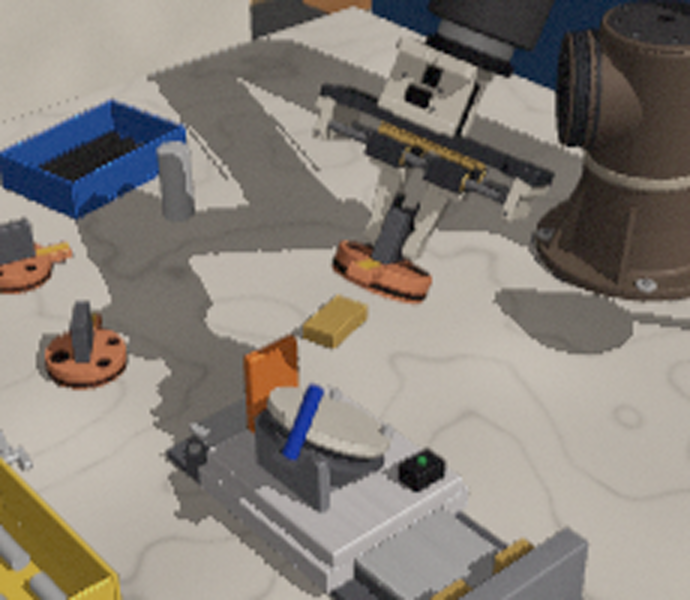

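The crop shows the shoe firmly held on its tilt at (380,265), its nose toward the pin at (310,415), with the bed clear. Descending along the bed's normal.

```bash

python3 -m handwheel '[[[0.034,0.01,0.08],[0,0,0]],[[0.034,0.01,0.16],[0,0,0]],[[0.034,0.01,0.2349],[0,0,0]],[[0.034,0.01,0.2349],[0,0,0]],[[0.034,0.01,0.2349],[0,0,0]]]'
python3 -m handwheel '[[[0,0,0.1],[0,0,0]],[[0,0,0.2],[0,0,0]],[[0,0,0.27],[0,0,0]],[[0,0,0.27],[0,0,0]],[[0,0,0.27],[0,0,0]]]'
python3 - <<'E'
from tg import *
rel(bed-up*.003-d*.002+n*.045,P)
s=cam("scene"); X=s["xyz"]; hsv=cv2.cvtColor(s["color"],cv2.COLOR_RGB2HSV)
L=(X-bed)@np.c_[up,e,n]
sel=(abs(L[...,0])<.08)&(abs(L[...,1])<.08)&(L[...,2]>.012)&(L[...,2]<.05)
c=L[sel&(cv2.inRange(hsv,(3,110,50),(11,255,255))>0)];print("copper",np.median(c,0),c.min(0),c.max(0),len(c))
c=L[sel&(cv2.inRange(hsv,(12,140,90),(30,255,255))>0)];print("stripe",np.median(c,0),len(c))
c=L[(cv2.inRange(hsv,(108,150,40),(130,255,255))>0)&(abs(L[...,0]-.07)<.03)&(abs(L[...,2]-.035)<.015)];print("pin",np.median(c,0),len(c))
save(s,"pics/pl2.png",(210,140,390,290),4)
E
```

```text
clock: 9.85
tool_pos: [0.5012, 0.1155, 0.2104]
orientation: [153.8, 12.1, 112.8]
force: [-0.2, -0.8, -2.8]
opening: 0.0158
clock: 10.27
tool_pos: [0.5347, 0.1185, 0.178]
orientation: [155.1, 11.6, 113.0]
force: [-0.5, -0.8, -3.6]
opening: 0.0158
shift [ 0.0266 -0.0758  0.1573] turn [-0.0034 -0.0011 -0.0003]
copper [0.03717923 0.03157191 0.0430692 ] [-0.0081409  -0.07990763  0.01296045] [0.07921382 0.04504294 0.04999657] 145
stripe [ 0.01282136 -0.07888657  0.01917588] 36
pin [0.07690535 0.03963622 0.03371921] 55
```

```bash

python3 -m handwheel '[[[0,0,0],[0,0,0]],[[0,0,0],[0,0,0]],[[0,0,0],[0,0,0]]]'
python3 - <<'E'
from tg import *
rel(bed-up*.003-d*.002+n*.045,P); print(pose()[2]["joint_pos"])
E
```

```text
clock: 10.57
tool_pos: [0.5346, 0.1202, 0.1787]
orientation: [154.9, 11.6, 113.2]
force: [0.6, -0.2, -3.5]
opening: 0.0159
shift [ 0.0194 -0.0808  0.1605] turn [-0.003  -0.0014 -0.0001]
[  34.10418695   -1.70423041  -58.21374507   56.45973723  -18.1012677
 -150.3540704 ]
```

The arm stopped with joint 3 at its limit (-58.2 of -58.28), so the full bed tilt is out of reach with this grasp. The way around it is to grip the fin with the tool pitched about the jaw axis, which puts the tool closer to vertical at the bed. I'll back off, collecting kinematic data on the way, and set the shoe down for a regrip.

```bash
cat > log.py <<'E'
from h import *
o=get_obs(); open("kin.txt","a").write(" ".join(map(str,[*o["joint_pos"],*o["tool_pos"],*o["orientation"]]))+"\n")
E
python3 log.py
python3 -m handwheel '[[[0,0,-0.15],[0,0,0]],[[0,0,-0.3],[0,0,0]],[[0,0,-0.42],[0,0,0]],[[0,0,-0.42],[0,0,0]],[[0,0,-0.42],[0,0,0]]]'
python3 log.py
python3 - <<'E'
from tg import *
rel([.46,-.03,.26],G)
E
```

```text
clock: 10.98
tool_pos: [0.496, 0.1214, 0.2544]
orientation: [154.8, 11.5, 113.2]
force: [0.1, 0.1, -4.4]
opening: 0.0157
shift [-0.618  -0.4611 -0.1104] turn [0.0736 0.0219 0.0485]
```

```bash

python3 -m handwheel '[[[-0.16,-0.12,-0.03],[0.015,0.004,0.01]],[[-0.32,-0.24,-0.06],[0.03,0.009,0.02]],[[-0.47,-0.35,-0.08],[0.045,0.013,0.03]],[[-0.618,-0.461,-0.11],[0.06,0.018,0.04]],[[-0.618,-0.461,-0.11],[0.0736,0.0219,0.0485]]]'
python3 -m handwheel '[[[0,0,0],[0,0,0]],[[0,0,0],[0,0,0]]]'
python3 log.py
python3 - <<'E'
from tg import *
rel([.46,-.17,.08],G)
E
```

```text
clock: 11.4
tool_pos: [0.4585, -0.0357, 0.2591]
orientation: [-179.6, 0.0, 97.5]
force: [0.5, -0.1, -3.1]
opening: 0.0159
clock: 11.57
tool_pos: [0.4607, -0.033, 0.2568]
orientation: [-179.6, 0.2, 97.6]
force: [-0.4, 0.4, -4.1]
opening: 0.0157
shift [-0.675  -0.0888  0.8874] turn [-0.001   0.0007 -0.001 ]
```

```bash

python3 -m handwheel '[[[-0.18,-0.02,0.05],[-0.001,0,0]],[[-0.36,-0.04,0.15],[-0.001,0,0]],[[-0.54,-0.07,0.3],[-0.001,0,0]],[[-0.675,-0.089,0.5],[-0.001,0,-0.001]],[[-0.675,-0.089,0.7],[-0.001,0,-0.001]]]'
python3 -m handwheel '[[[0,0,0.1],[0,0,0]],[[0,0,0.187],[0,0,0]],[[0,0,0.187],[0,0,0]],[[0,0,0.187],[0,0,0]]]'
python3 log.py
python3 - <<'E'
from tg import *
rel([.46,-.17,.0445],G)
from scipy.optimize import least_squares
D=np.loadtxt("kin.txt"); D=np.vstack([D,[-51.5588,20.5854,.6397,-.015,-70.1356,-16.5065,.25195,-.62578,.23975,-179.99,-.08,111.93]])
print(D[:,:9].round(3).tolist())
E
```

```text
clock: 11.98
tool_pos: [0.4606, -0.1693, 0.1276]
orientation: [179.6, 0.3, 98.3]
force: [1.7, 0.5, -3.0]
opening: 0.0158
clock: 12.32
tool_pos: [0.4595, -0.1667, 0.0897]
orientation: [180.0, 0.2, 98.3]
force: [0.8, 0.8, -3.0]
opening: 0.0159
shift [-1.590e-02  1.000e-04  2.259e-01] turn [0.0001 0.0006 0.0009]
[[34.104, -1.704, -58.214, 56.46, -18.101, -150.354, 0.535, 0.12, 0.179], [46.88, -11.004, -50.832, 35.124, -35.686, -137.383, 0.496, 0.121, 0.254], [20.578, -0.494, -23.349, 0.167, -67.544, -103.018, 0.461, -0.033, 0.257], [3.33, 12.125, -33.96, 0.297, -43.857, -85.222, 0.459, -0.167, 0.09], [-51.559, 20.585, 0.64, -0.015, -70.136, -16.506, 0.252, -0.626, 0.24]]
```

```bash
cat > fk.py <<'E'
from h import *
from scipy.optimize import least_squares
D=np.loadtxt("kin.txt"); D=np.vstack([D,[-51.5588,20.5854,.6397,-.015,-70.1356,-16.5065,.25195,-.62578,.23975,-179.99,-.08,111.93]])
E=lambda a,x:R.from_euler(a,x,degrees=True)
s4=1
def fk(q,k,s4=s4):
    r0,b,z0,L2,d4,a3,d6=k
    A=E("z",q[0]);B=A*E("y",q[1]);C=B*E("y",-q[2]);W=C*E("x",s4*q[3])*E("y",-q[4])
    return A.apply([r0,b,z0])+B.apply([0,0,L2])+C.apply([d4,0,a3])+W.apply([d6,0,0]),W.apply([1,0,0]),W.apply([0,1,0])
def zt(o): return E("xyz",o).apply([0,0,1])
def fit(s4):
    k0=[.05,-.19,.3,.35,.35,.03,.25]
    f=lambda k:np.concatenate([np.r_[fk(d[:6],k,s4)[0]-d[6:9]] for d in D])
    return least_squares(f,k0)
if __name__=="__main__":
    for s in(1,-1):
        r=fit(s); print(s,r.x.round(4),abs(r.fun).max()); 
        for d in D: print((fk(d[:6],r.x,s)[1]-zt(d[9:12])).round(3), end=" ")
        print()
E
python3 fk.py
python3 -m handwheel '[[[-0.016,0,0.1],[0,0,0.001]],[[-0.016,0,0.18],[0,0,0.001]],[[-0.016,0,0.222],[0,0,0.001]],[[-0.016,0,0.222],[0,0,0.001]],[[-0.016,0,0.222],[0,0,0.001]]]'
python3 log.py
python3 -m handwheel '[[[0,0,0],[0,0,0]]]'
python3 log.py
```

```text
1 [ 0.2645 -0.2248 -0.0044  0.375   0.1852  0.0722  0.1116] 0.07767789588533616
[-0.29   0.429  0.   ] [-0.49   0.459  0.   ] [-0.002  0.005  0.   ] [-0.     0.007 -0.   ] [-0. -0.  0.] 
-1 [ 0.176  -0.168   0.2053  0.4933  0.2773  0.029   0.361 ] 0.06970029246515697
[ 0.  0. -0.] [ 0. -0.  0.] [0. 0. 0.] [-0.  0.  0.] [-0.  0.  0.] 
clock: 12.73
tool_pos: [0.4617, -0.1699, 0.0469]
orientation: [179.8, 0.2, 97.9]
force: [-0.5, -0.6, -3.2]
opening: 0.0157
clock: 12.82
tool_pos: [0.4615, -0.17, 0.0469]
orientation: [179.8, 0.2, 97.9]
force: [0.8, 0.1, -3.9]
opening: 0.0156
```

```bash
python3 - <<'E'
import re
t=open("fk.py").read()
t=t.replace("s4=1\n","s4=-1\n").replace("r0,b,z0,L2,d4,a3,d6=k","r0,b,z0,L2,d4,a3,d6,y4,z4,y6,z6=k").replace("+W.apply([d6,0,0])","+(C*E('x',s4*q[3])).apply([0,y4,z4])+W.apply([d6,y6,z6])").replace(".25]\n",".25,0,0,0,0]\n").replace("least_squares(f,k0)","least_squares(lambda k:np.r_[f(k),.003*np.array(k)],k0)").replace("for s in(1,-1)","for s in(-1,)")
open("fk.py","w").write(t)
E
python3 fk.py; python3 -c "
from tg import *
rel([.46,-.17,.0445],G)"
```

```text
-1 [ 0.000e+00  0.000e+00  1.986e-01  6.015e-01  4.636e-01  1.000e-04
  3.638e-01 -9.590e-02 -1.000e-04 -9.590e-02  0.000e+00] 0.0018044851722085096
[ 0.  0. -0.] [ 0. -0.  0.] [0. 0. 0.] [-0.  0.  0.] [ 0.  0. -0.] [-0.  0.  0.] [-0.  0.  0.] 
shift [ 0.0009 -0.0076  0.0121] turn [ 0.0007  0.0005 -0.0002]
```

```bash
cat > ik.py <<'E'
from fk import *
from tg import *
k=np.array([0,0,.1986,.6015,.4636,0,.3638,-.0959,0,-.0959,0])
lo=np.array([-176,-82,-58.2,-173.8,-174.7,-173.6])+.5; hi=np.array([176,121.7,71.7,95.5,-.11,173.6])-.5
def q6off():
    out=[]
    for dd in D:
        _,w,y=fk(dd[:6],k); x=E("xyz",dd[9:12]).apply([1,0,0]); a=np.degrees(np.arctan2(np.cross(y,x)@w,y@x)); out.append((a,dd[5]))
    return out
def ik(p,Rt,seeds=12,rng=np.random.default_rng(0)):
    z=Rt.apply([0,0,1]); best=None
    for i in range(seeds):
        q0=np.r_[lo[:5]+(hi[:5]-lo[:5])*rng.random(5)] if i else np.array([20,0,-40,20,-40.])
        r=least_squares(lambda q:np.r_[(fk(q,k)[0]-p)*10,(fk(q,k)[1]-z)*3],q0,bounds=(lo[:5],hi[:5]))
        if best is None or r.cost<best.cost: best=r
    return best
if __name__=="__main__":
    print(np.round(q6off(),1).tolist())
    for th in(0,10,15,20,25,30):
        t=np.radians(th)
        for h in(.005,.07):
            zt_=-(np.cos(t)*n+np.sin(t)*d); Rt=toolR(zt_,np.cross(n,d)); p=bed-up*.003+n*(.05+h)+.005*zt_
            r=ik(p,Rt); _,w,y=fk(r.x,k); x=Rt.apply([1,0,0]); print(th,h,"err",r.cost.round(6),r.x.round(1),"ang",np.degrees(np.arctan2(np.cross(y,x)@w,y@x)).round(1))
E
python3 ik.py
```

```text
[[60.4, -150.4], [47.4, -137.4], [13.0, -103.0], [-4.8, -85.2], [-4.8, -85.2], [-4.8, -85.2], [-73.5, -16.5]]
0 0.005 err 0.019978 [ 33.1   1.1 -57.7  55.4 -16.7] ang 59.0
0 0.07 err 0.000537 [ 41.2  -7.2 -57.7  47.1 -25.1] ang 56.2
10 0.005 err 0.0 [ 40.4   4.2 -49.7  35.4 -28.3] ang 45.9
10 0.07 err 0.0 [ 45.5  -2.7 -46.   27.5 -39.2] ang 41.2
15 0.005 err 0.0 [ 41.5   6.7 -43.   25.7 -36.1] ang 37.7
15 0.07 err 0.0 [ 45.2   0.  -40.3  21.6 -45.6] ang 35.7
20 0.005 err 0.0 [ 41.4   9.3 -37.1  19.7 -43.2] ang 32.1
20 0.07 err 0.0 [ 44.4   2.9 -35.1  17.2 -51.8] ang 31.5
25 0.005 err 0.0 [ 40.8  12.  -31.8  15.6 -49.8] ang 28.1
25 0.07 err 0.0 [ 43.4   5.9 -30.3  13.9 -57.7] ang 28.2
30 0.005 err 0.0 [ 40.   14.8 -26.9  12.5 -56.2] ang 25.1
30 0.07 err 0.0 [ 42.4   9.  -25.7  11.2 -63.4] ang 25.6
```

```bash

python3 -m handwheel '[[[0,0,0.008],[0,0,0]],[[0,0,0.011],[0,0,0]],[[0,0,0.011],[0,0,0]]]'
python3 -m handwheel '[[[0,0,0],[0,0,0]],[[0,0,0],[0,0,0]],[[0,0,0],[0,0,0]],[[0,0,0],[0,0,0]],[[0,0,0],[0,0,0]]]' 0.2
python3 -m handwheel '[[[0,0,-0.15],[0,0,0]],[[0,0,-0.3],[0,0,0]],[[0,0,-0.45],[0,0,0]],[[0,0,-0.53],[0,0,0]],[[0,0,-0.53],[0,0,0]]]'
python3 -m handwheel '[[[0,0,0],[0,0,0]],[[0,0,0],[0,0,0]]]'
python3 - <<'E'
from ik import *
def fin(n):
    s=cam(n); X=s["xyz"]; P=X[(np.hypot(X[...,0]-.46,X[...,1]+.17)<.06)&(X[...,2]>.0625)&(X[...,2]<.073)]
    q=cv2.minAreaRect((P[:,:2]*1e4).astype(np.float32)); print(n,len(P),P.mean(0).round(4),q)
    return np.array(q[0])/1e4
f=fin("wrist"); fin("scene"); np.save("fin.npy",f)
c=np.cos(np.radians(20));s_=np.sin(np.radians(20)); nose=np.array([np.cos(np.radians(8)),np.sin(np.radians(8)),0]); z=-(c*np.array([0,0,1])+s_*nose)
T=toolR(z,np.cross([0,0,1.],nose)); g=np.r_[f,.048]+.005*z
for h in(.1,0):
    r=ik(g-z*h,T,4); print(r.cost,r.x.round(1)); rel(g-z*h,T)
E
```

```text
clock: 13.07
tool_pos: [0.4626, -0.17, 0.0452]
orientation: [179.7, 0.2, 97.9]
force: [-0.8, 2.4, 6.5]
opening: 0.0157
clock: 13.48
tool_pos: [0.4611, -0.1702, 0.0437]
orientation: [179.8, 0.2, 97.9]
force: [-1.2, -0.5, -0.6]
opening: 0.0348
clock: 13.9
tool_pos: [0.463, -0.1701, 0.1536]
orientation: [179.5, 0.3, 97.9]
force: [0.5, -0.4, -0.1]
opening: 0.0348
clock: 14.07
tool_pos: [0.4602, -0.1698, 0.1491]
orientation: [179.9, 0.2, 97.9]
force: [1.1, 0.4, -0.6]
opening: 0.0351
wrist 1143 [ 0.4643 -0.1715  0.0667] ((4653.2724609375, -1711.6446533203125), (495.0421447753906, 153.85385131835938), 7.445810317993164)
scene 64 [ 0.4671 -0.1677  0.0668] ((4658.74658203125, -1687.323974609375), (533.7814331054688, 172.9777374267578), 7.431651592254639)
4.825325194728934e-26 [  4.   22.9 -13.8   1.4 -73.2]
shift [-0.0097  0.1879  0.0568] turn [ 0.0557  0.0004 -0.0004]
6.271990054839535e-22 [  3.7  26.9 -22.9   1.7 -60.2]
shift [-0.0088  0.0164  0.5265] turn [ 0.0557  0.0004 -0.0004]
```

```bash

python3 -m handwheel '[[[-0.005,0.06,0.02],[0.018,0,0]],[[-0.009,0.12,0.04],[0.037,0,0]],[[-0.0097,0.1879,0.0568],[0.0557,0.0004,-0.0004]],[[-0.0097,0.1879,0.0568],[0.0557,0.0004,-0.0004]],[[-0.0097,0.1879,0.0568],[0.0557,0.0004,-0.0004]]]'
python3 -m handwheel '[[[0,0,0],[0,0,0]],[[0,0,0],[0,0,0]]]'
cat > gr.py <<'E'
from tg import *
f=np.load("fin.npy"); c=np.cos(np.radians(20));s_=np.sin(np.radians(20)); nose=np.array([np.cos(np.radians(8)),np.sin(np.radians(8)),0]); z=-(c*np.array([0,0,1])+s_*nose)
T=toolR(z,np.cross([0,0,1.],nose)); g=np.r_[f,.048]+.005*z
E
python3 -c "
from gr import *
rel(g,T)"
```

```text
clock: 14.58
tool_pos: [0.4984, -0.1663, 0.133]
orientation: [-159.5, -0.0, 98.0]
force: [-0.1, 0.1, -0.6]
opening: 0.0353
clock: 14.75
tool_pos: [0.4976, -0.1668, 0.1387]
orientation: [-160.2, 0.0, 98.0]
force: [-0.8, -0.6, 0.3]
opening: 0.0352
shift [1.200e-03 4.000e-04 5.071e-01] turn [ 0.0005  0.     -0.0001]
```

```bash

python3 -m handwheel '[[[0,0,0.13],[0,0,0]],[[0,0,0.26],[0,0,0]],[[0,0,0.38],[0,0,0]],[[0,0,0.46],[0,0,0]],[[0,0,0.507],[0,0,0]]]'
python3 -m handwheel '[[[0,0,0],[0,0,0]],[[0,0,0],[0,0,0]]]'
python3 -m handwheel '[[[0,0,0],[0,0,0]],[[0,0,0],[0,0,0]],[[0,0,0],[0,0,0]],[[0,0,0],[0,0,0]],[[0,0,0],[0,0,0]]]' 1
python3 -m handwheel '[[[0,0,0],[0,0,0]],[[0,0,0],[0,0,0]]]'
python3 -c "
from gr import *
rel(g,T); rel([g[0],g[1],.25],T)"
```

```text
clock: 15.17
tool_pos: [0.4624, -0.1717, 0.0437]
orientation: [-160.2, 0.0, 97.9]
force: [0.0, -0.4, -0.6]
opening: 0.0349
clock: 15.33
tool_pos: [0.4646, -0.1717, 0.0446]
orientation: [-160.3, 0.0, 98.0]
force: [0.5, 0.2, 0.5]
opening: 0.0349
clock: 15.75
tool_pos: [0.4648, -0.1712, 0.0438]
orientation: [-160.2, 0.0, 98.0]
force: [-1.0, 4.3, 5.4]
opening: 0.0157
clock: 15.92
tool_pos: [0.4648, -0.1712, 0.0438]
orientation: [-160.2, 0.0, 98.0]
force: [0.5, 4.0, 7.3]
opening: 0.0158
shift [-0.0004 -0.0045  0.0043] turn [0.0005 0.     0.    ]
shift [-6.000e-04 -3.549e-01 -9.680e-01] turn [0.0005 0.     0.    ]
```

```bash
cat > pl.py <<'E'
from tg import *
# shoe pose at grasp, TCP at grasp
Sg=R.from_euler("z",7.6,degrees=True); sp=np.array([.4655,-.1705,0])
Tg=R.from_euler("xyz",[-160.2,0,98],degrees=True); tp=np.array([.4648,-.1712,.0440])
def tcp(off,h):
    """TCP pose for shoe axis at bed + off*up + h*n, nose to pin"""
    S=R.from_matrix(np.c_[d,np.cross(n,d),n]); o=bed+up*off+n*h
    M=S*Sg.inv(); return o+M.apply(tp-sp), M*Tg
E
python3 -m handwheel '[[[0,-0.03,-0.08],[0,0,0]],[[0,-0.1,-0.28],[0,0,0]],[[0,-0.18,-0.48],[0,0,0]],[[0,-0.25,-0.68],[0,0,0]],[[0,-0.355,-0.968],[0,0,0]]]'
python3 -m handwheel '[[[0,0,0],[0,0,0]],[[0,0,0],[0,0,0]],[[0,0,0],[0,0,0]]]'
python3 - <<'E'
from pl import *
p,Rt=tcp(-.003,.075); print(p,Rt.as_euler("xyz",degrees=True)); rel([.47,-.02,.26],Rt)
E
```

```text
clock: 16.33
tool_pos: [0.4627, -0.1715, 0.2284]
orientation: [-160.1, -0.0, 98.0]
force: [1.5, 0.0, -4.0]
opening: 0.0156
clock: 16.58
tool_pos: [0.4627, -0.1712, 0.226]
orientation: [-160.1, -0.0, 98.0]
force: [0.4, 0.4, -4.1]
opening: 0.0159
[0.50072391 0.11661639 0.20828006] [173.68708506  12.22018849 113.35585331]
shift [ 0.744   0.0749 -0.2073] turn [-0.0766 -0.039  -0.0387]
```

```bash

python3 -m handwheel '[[[0.1,0.01,-0.1],[-0.01,-0.005,-0.005]],[[0.28,0.03,-0.17],[-0.026,-0.013,-0.013]],[[0.45,0.05,-0.207],[-0.043,-0.022,-0.022]],[[0.62,0.065,-0.207],[-0.06,-0.03,-0.03]],[[0.744,0.075,-0.207],[-0.0766,-0.039,-0.0387]]]'
python3 -m handwheel '[[[0,0,0],[0,0,0]],[[0,0,0],[0,0,0]]]'
python3 - <<'E'
from pl import *
p,Rt=tcp(-.003,.085); rel(p,Rt); print(pose()[2]["joint_pos"].round(1))
E
```

```text
clock: 17.0
tool_pos: [0.4704, -0.0179, 0.2595]
orientation: [174.2, 11.8, 113.2]
force: [-0.3, -0.5, -1.8]
opening: 0.0157
clock: 17.17
tool_pos: [0.467, -0.0194, 0.2581]
orientation: [174.7, 11.8, 113.4]
force: [0.7, -0.3, -2.8]
opening: 0.0161
shift [0.5968 0.3934 0.1217] turn [-0.0027 -0.0011  0.    ]
[  32.    -6.2  -35.4   14.7  -58.  -105.6]
```

```bash

python3 -m handwheel '[[[0.14,0.09,0],[-0.001,0,0]],[[0.28,0.18,0.02],[-0.002,-0.001,0]],[[0.42,0.27,0.05],[-0.0027,-0.0011,0]],[[0.53,0.35,0.09],[-0.0027,-0.0011,0]],[[0.597,0.393,0.122],[-0.0027,-0.0011,0]]]'
python3 -m handwheel '[[[0,0,0],[0,0,0]],[[0,0,0],[0,0,0]],[[0,0,0],[0,0,0]]]'
cat > chk.py <<'E'
from tg import *
def chk(hb,ns=("scene","top")):
    """copper parts in the bed frame, about height hb (disc top)"""
    for nm in ns:
        s=cam(nm); X=s["xyz"]; hsv=cv2.cvtColor(s["color"],cv2.COLOR_RGB2HSV); L=(X-bed)@np.c_[up,e,n]
        ok=(np.hypot(L[...,0],L[...,1])<.085)&(abs(L[...,2]-hb)<.014)
        cp=cv2.inRange(hsv,(3,100,40),(30,255,255))>0
        q=L[ok&cp]; q=q[q[:,1]>-.07]
        print(nm,len(q)); 
        if len(q)<20: continue
        A=np.c_[q[:,:2],np.ones(len(q))]; t=q[abs(q[:,2]-np.median(q[:,2]))<.005]; A=np.c_[t[:,:2],np.ones(len(t))]
        print("  top plane",np.linalg.lstsq(A,t[:,2],rcond=None)[0].round(4),"med h",np.median(t[:,2]).round(4))
        y=L[ok&(cv2.inRange(hsv,(12,140,90),(30,255,255))>0)]; y=y[y[:,1]>-.06]
        if len(y): print("  stripe",np.median(y,0).round(4),len(y),"az from centre",np.degrees(np.arctan2(np.median(y[:,1]),np.median(y[:,0]))).round(1))
        dd=q[np.hypot(q[:,0],q[:,1])<.06]; print("  extents",q.min(0).round(4),q.max(0).round(4))
    return s
E
python3 - <<'E'
from pl import *
from chk import *
for h in(.085,.0):
    p,Rt=tcp(-.003,h); rel(p,Rt)
chk(.107); s=cam("scene"); save(s,"pics/pl3.png",(190,110,390,290),4)
E
```

```text
clock: 17.58
tool_pos: [0.5014, 0.1173, 0.2179]
orientation: [173.6, 12.2, 112.9]
force: [0.3, -0.6, -3.9]
opening: 0.0159
clock: 17.83
tool_pos: [0.5003, 0.1146, 0.219]
orientation: [173.6, 12.2, 112.9]
force: [0.6, 0.0, -3.4]
opening: 0.0157
shift [ 0.0196 -0.0169  0.004 ] turn [ 0.      0.0002 -0.0012]
shift [0.0212 0.127  0.4039] turn [ 0.      0.0002 -0.0012]
scene 295
  top plane [-0.0214 -0.0348  0.1075] med h 0.1075
  stripe [0.0479 0.0203 0.1083] 30 az from centre 22.9
  extents [-0.0222 -0.0353  0.0931] [0.0683 0.0398 0.1098]
top 83
  top plane [-0.0721 -0.0335  0.1126] med h 0.1082
  stripe [0.0528 0.022  0.1086] 46 az from centre 22.6
  extents [ 0.0326 -0.0187  0.0972] [0.0648 0.0327 0.1143]
```

View pics/pl3.png

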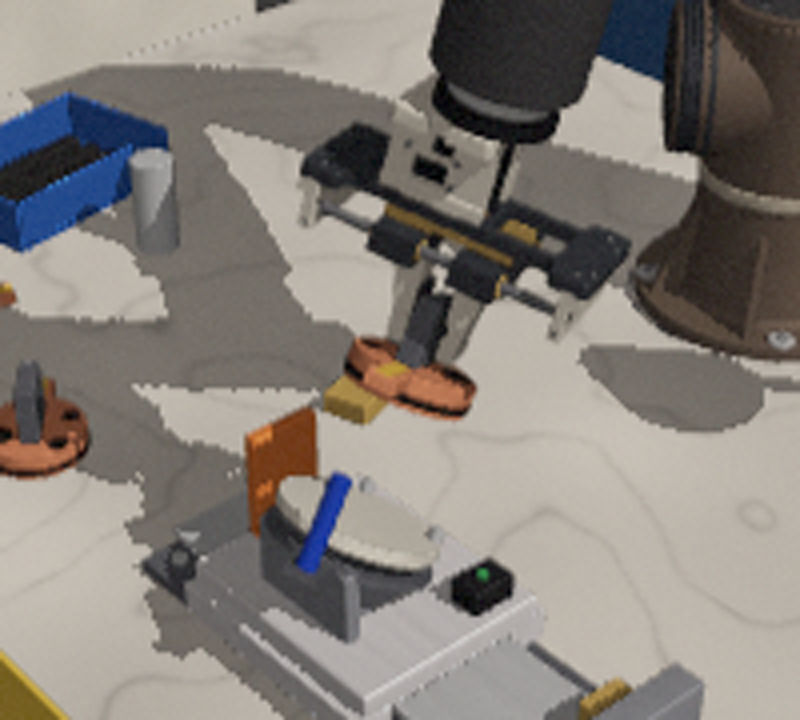

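```bash

python3 -m handwheel '[[[0.021,-0.017,0.004],[0,0,-0.001]],[[0.021,0.02,0.107],[0,0,-0.001]],[[0.021,0.06,0.218],[0,0,-0.001]],[[0.021,0.1016,0.333],[0,0,-0.001]],[[0.021,0.1016,0.333],[0,0,-0.001]]]'
python3 -m handwheel '[[[0,0,0],[0,0,0]],[[0,0,0],[0,0,0]],[[0,0,0],[0,0,0]]]'
python3 - <<'E'
from pl import *
from chk import *
for h in(.015,.0):
    p,Rt=tcp(-.003,h); rel(p,Rt)
chk(.037)
E
```

```text
clock: 18.4
tool_pos: [0.5289, 0.1167, 0.1532]
orientation: [173.8, 12.3, 113.3]
force: [-0.1, -1.0, -3.0]
opening: 0.016
clock: 18.65
tool_pos: [0.5297, 0.1182, 0.158]
orientation: [173.4, 12.2, 113.3]
force: [0.5, 0.5, -3.6]
opening: 0.0156
shift [-0.0043 -0.0058  0.0122] turn [ 0.0008 -0.     -0.0001]
shift [-0.0043  0.0193  0.0829] turn [ 0.0008 -0.     -0.0001]
scene 303
  top plane [-0.0009 -0.0249  0.0398] med h 0.0401
  stripe [0.0411 0.024  0.0412] 28 az from centre 30.2
  extents [-0.0365 -0.0345  0.023 ] [0.0601 0.0427 0.0431]
top 65
  top plane [-0.0019 -0.0533  0.0411] med h 0.0402
  stripe [0.0496 0.0266 0.04  ] 36 az from centre 28.2
  extents [0.0359 0.0131 0.0316] [0.0617 0.0374 0.0452]
```

```bash

python3 -m handwheel '[[[-0.008,0.008,0.03],[0,0,0]],[[-0.008,0.017,0.06],[0,0,0]],[[-0.008,0.019,0.075],[0,0,0]],[[-0.008,0.019,0.075],[0,0,0]],[[-0.008,0.019,0.075],[0,0,0]]]'
python3 -m handwheel '[[[0,0.002,0.005],[0,0,0]],[[0,0.003,0.01],[0,0,0]],[[0,0.003,0.01],[0,0,0]]]'
python3 - <<'E'
from pl import *
from chk import *
p,Rt=tcp(-.003,0); rel(p,Rt)
chk(.022)
E
```

```text
clock: 19.17
tool_pos: [0.5363, 0.1156, 0.1424]
orientation: [173.6, 12.3, 113.3]
force: [-0.7, 0.3, -3.2]
opening: 0.016
clock: 19.42
tool_pos: [0.5373, 0.1156, 0.1412]
orientation: [173.5, 12.3, 113.3]
force: [-4.2, -0.8, 2.8]
opening: 0.0161
shift [ 0.0043 -0.     -0.0074] turn [ 0.0005  0.0001 -0.    ]
scene 243
  top plane [-0.01   -0.0204  0.0213] med h 0.0217
  stripe [0.0374 0.0236 0.023 ] 21 az from centre 32.2
  extents [-0.0354 -0.0352  0.0081] [0.0567 0.0412 0.0244]
top 59
  top plane [-0.0441 -0.0557  0.0246] med h 0.0214
  stripe [0.049  0.0247 0.0217] 34 az from centre 26.8
  extents [0.0345 0.0111 0.0128] [0.059  0.0338 0.0259]
```

```bash

python3 -m handwheel '[[[0,0,0],[0,0,0]],[[0,0,0],[0,0,0]],[[0,0,0],[0,0,0]],[[0,0,0],[0,0,0]],[[0,0,0],[0,0,0]]]' 0.2
python3 -m handwheel '[[[0,-0.02,-0.1],[0,0,0]],[[0,-0.06,-0.25],[0,0,0]],[[0,-0.1,-0.4],[0,0,0]],[[0,-0.13,-0.5],[0,0,0]],[[0,-0.13,-0.5],[0,0,0]]]'
python3 - <<'E'
from tg import *
from chk import *
chk(.022); s=cam("scene"); save(s,"pics/pl4.png",(210,130,390,280),4)
for nm in("scene","top"):
    t=cam(nm); L=(t["xyz"]-bed)@np.c_[up,e,n]; m=(abs(L[...,2]-.067)<.003)&(np.hypot(L[...,0],L[...,1])<.04); q=L[m]
    print(nm,"fin",q.mean(0),cv2.minAreaRect((q[:,:2]*1e4).astype(np.float32)))
E
```

```text
clock: 19.93
tool_pos: [0.5375, 0.1159, 0.141]
orientation: [173.5, 12.2, 113.3]
force: [-0.2, -0.0, -0.0]
opening: 0.0347
clock: 20.35
tool_pos: [0.4958, 0.1211, 0.2396]
orientation: [173.1, 12.1, 113.3]
force: [1.1, -0.2, -0.7]
opening: 0.0351
scene 271
  top plane [-0.0125 -0.0122  0.0223] med h 0.0226
  stripe [0.036  0.0211 0.0233] 21 az from centre 30.3
  extents [-0.042  -0.0371  0.0081] [0.0561 0.0407 0.0246]
top 228
  top plane [0.0109 0.0242 0.0216] med h 0.0222
  stripe [0.0386 0.0196 0.0231] 70 az from centre 26.9
  extents [ 0.0039 -0.0275  0.0083] [0.0606 0.0382 0.0334]
scene fin [0.00090332 0.00079784 0.0672252 ] ((-20.058380126953125, -15.503509521484375), (490.346923828125, 148.9764404296875), 25.67513656616211)
top fin [nan nan nan] ((0.0, 0.0), (0.0, 0.0), 0.0)<stdin>:6: RuntimeWarning: Mean of empty slice.
  ret = um.true_divide(
```

View pics/pl4.png

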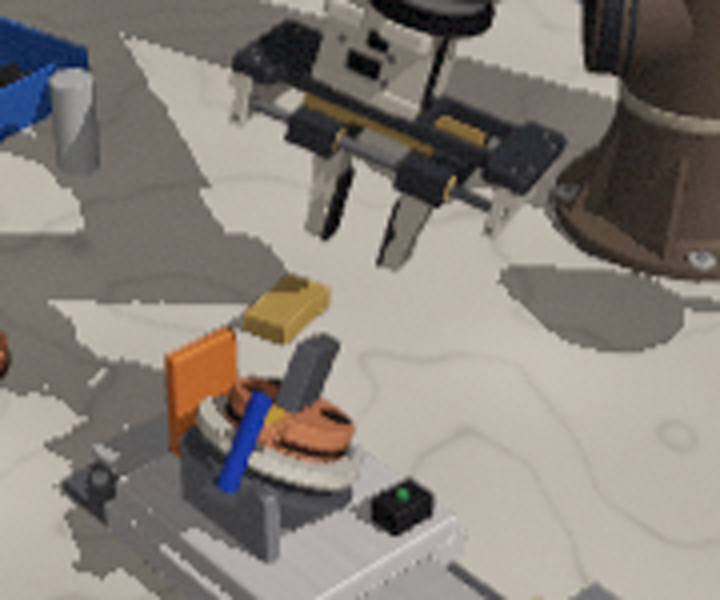

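The shoe sits flat on the bed at (295,415), let go. Its fin axis is at 25.7° against the pin's 25.8°, and its centre is within about 3 mm. Next: close the jaws and line up for the press.

```bash
cat > pr.py <<'E'
from tg import *
t=np.radians(10); zt=-(np.cos(t)*n+np.sin(t)*d); Q=toolR(zt,np.cross(n,d))
def prs(h): return bed-up*.002-e*.001+n*(.067+h)-zt*.014
E
python3 - <<'E'
from pr import *
from ik import ik
for h in(.03,-.01): r=ik(prs(h),Q,5); print(h,r.cost,r.x.round(1))
rel(prs(.03),Q)
E
```

```text
0.03 3.5953801101017656e-22 [ 44.9  -2.  -45.6  27.7 -38.7]
-0.01 2.1004191973487194e-30 [ 41.9   2.2 -47.8  31.8 -32.1]
shift [-0.0002  0.0373  0.166 ] turn [-0.027   0.0004  0.0011]
```

```bash

python3 -m handwheel '[[[0,0,0],[-0.01,0,0]],[[0,0,0],[-0.02,0,0]],[[0,0.02,0.05],[-0.027,0,0.001]],[[0,0.037,0.1],[-0.027,0,0.001]],[[0,0.037,0.166],[-0.027,0,0.001]]]' 1
python3 -m handwheel '[[[0,0,0],[0,0,0]],[[0,0,0],[0,0,0]],[[0,0,0],[0,0,0]],[[0,0,0],[0,0,0]],[[0,0,0],[0,0,0]]]'
python3 - <<'E'
from pr import *
rel(prs(.006),Q);rel(prs(-.01),Q)
E
```

```text
clock: 21.02
tool_pos: [0.508, 0.1177, 0.203]
orientation: [163.7, 12.2, 113.0]
force: [0.6, -0.1, 1.3]
opening: 0.0071
clock: 21.43
tool_pos: [0.5083, 0.1183, 0.2043]
orientation: [163.7, 12.2, 113.0]
force: [-1.1, 0.3, 0.9]
opening: 0.0003
shift [-0.0007  0.0148  0.1247] turn [0.0004 0.0003 0.    ]
shift [-0.0006  0.0285  0.2036] turn [0.0004 0.0003 0.    ]
```

```bash

python3 -m handwheel '[[[0,0.006,0.05],[0,0,0]],[[0,0.012,0.1],[0,0,0]],[[0,0.017,0.135],[0,0,0]],[[0,0.017,0.135],[0,0,0]],[[0,0.017,0.135],[0,0,0]]]'
python3 -m handwheel '[[[0,0.002,0.01],[0,0,0]],[[0,0.004,0.02],[0,0,0]],[[0,0.006,0.03],[0,0,0]],[[0,0.007,0.04],[0,0,0]],[[0,0.007,0.04],[0,0,0]]]'
python3 -c "
from pr import *
p=pose()[0]; print('tip h',(p+Q.apply([0,0,.014])-bed)@n-.067); f=pose()[2]['force'];print(f@n,f)"
```

```text
clock: 21.85
tool_pos: [0.52, 0.1171, 0.1793]
orientation: [163.8, 12.2, 113.0]
force: [-0.5, 1.2, 0.8]
opening: 0.0004
clock: 22.27
tool_pos: [0.5244, 0.1176, 0.1728]
orientation: [163.6, 12.2, 113.0]
force: [-5.4, 0.2, 7.9]
opening: 0.0002
tip h -0.00422708817039924
9.460042692701693 [-5.35733099  0.23319875  7.85293794]
```

```bash

python3 -m handwheel '[[[0,0.001,0.007],[0,0,0]],[[0,0.002,0.014],[0,0,0]],[[0,0.004,0.021],[0,0,0]],[[0,0.005,0.028],[0,0,0]],[[0,0.005,0.028],[0,0,0]]]'
python3 -c "
from pr import *
p=pose()[0]; print('tip h',(p+Q.apply([0,0,.014])-bed)@n-.067); f=pose()[2]['force'];print(f@n,f)"
```

```text
clock: 22.68
tool_pos: [0.5266, 0.1174, 0.1698]
orientation: [163.5, 12.2, 113.0]
force: [-34.1, 4.0, 34.9]
opening: 0.0006
tip h -0.007979353375857826
46.996901873542136 [-34.14645431   4.01072854  34.89839128]
```

```bash

python3 -m handwheel '[[[0,-0.001,-0.006],[0,0,0]],[[0,-0.001,-0.008],[0,0,0]],[[0,-0.001,-0.008],[0,0,0]],[[0,-0.001,-0.008],[0,0,0]],[[0,-0.001,-0.008],[0,0,0]]]'
python3 - <<'E'
from pr import *
p=pose()[0]; print('tip h',(p+Q.apply([0,0,.014])-bed)@n-.067); f=pose()[2]['force'];print(f@n,f)
t=cam("scene"); L=(t["xyz"]-bed)@np.c_[up,e,n]; hsv=cv2.cvtColor(t["color"],cv2.COLOR_RGB2HSV)
q=L[(np.hypot(L[...,0],L[...,1])<.07)&(abs(L[...,2]-.018)<.011)&(cv2.inRange(hsv,(3,100,40),(30,255,255))>0)]; print("disc top h",np.percentile(q[:,2],[10,50,90]))
y=L[(np.hypot(L[...,0],L[...,1])<.07)&(abs(L[...,2]-.018)<.011)&(cv2.inRange(hsv,(12,140,90),(30,255,255))>0)];print("stripe",np.median(y,0))
E
python3 -m handwheel '[[[0,0,0],[0,0,0]],[[0,0,0],[0,0,0]]]'
```

```text
clock: 23.1
tool_pos: [0.5261, 0.1175, 0.1701]
orientation: [163.6, 12.2, 113.0]
force: [-15.1, 0.4, 16.5]
opening: 0.0006
tip h -0.007421295038348687
21.680286637997376 [-15.05558464   0.41237284  16.47965159]
disc top h [0.00923179 0.01435949 0.01568293]
stripe [0.03547116 0.01890736 0.01515673]
clock: 23.32
tool_pos: [0.5261, 0.1175, 0.1701]
orientation: [163.6, 12.2, 113.0]
force: [-14.7, 0.9, 15.9]
opening: 0.0003
```

The bed is bottomed: the disc top is about 8 mm lower, at 21 N. Releasing along the normal and checking the shoe.

```bash

python3 -m handwheel '[[[0,-0.004,-0.02],[0,0,0]],[[0,-0.008,-0.05],[0,0,0]],[[0,-0.02,-0.12],[0,0,0]],[[0,-0.05,-0.3],[0,0,0]],[[0,-0.07,-0.45],[0,0,0]]]'
python3 -m handwheel '[[[0,0,-0.1],[0,0,0]],[[0,0,-0.1],[0,0,0]],[[0,0,-0.1],[0,0,0]]]'
cat > fin.py <<'E'
from tg import *
from chk import *
def fin(dy=0.):
    b=bed+[0,dy,0]
    for nm in("scene","top"):
        t=cam(nm); L=(t["xyz"]-b)@np.c_[up,e,n]; m=(abs(L[...,2]-.067)<.004)&(np.hypot(L[...,0],L[...,1])<.04); q=L[m]
        hsv=cv2.cvtColor(t["color"],cv2.COLOR_RGB2HSV); ok=(np.hypot(L[...,0],L[...,1])<.075)&(abs(L[...,2]-.02)<.014)&(cv2.inRange(hsv,(3,100,40),(30,255,255))>0); c=L[ok]
        print(nm,"fin",cv2.minAreaRect((q[:,:2]*1e4).astype(np.float32)) if len(q)>5 else None,"disc h",np.median(c[:,2]).round(4) if len(c) else None)
        y=L[ok&(cv2.inRange(hsv,(12,140,90),(30,255,255))>0)]; print("  stripe",np.median(y,0).round(4),len(y))
        pl=t["xyz"][(cv2.inRange(hsv,(3,110,60),(14,255,255))>0)&(t["xyz"][...,2]>.12)&(abs(t["xyz"][...,1]-b[1]+.083)<.03)&(abs(t["xyz"][...,0]-.56)<.05)]
        print("  plate",pl.mean(0).round(4) if len(pl) else None, pl.min(0).round(4), pl.max(0).round(4))
    return t
E
python3 - <<'E'
from fin import *
fin()
rel([.56,-.0,.26],yawR(180)); rel([.56,0,.26],yawR(0)); print(pose()[2]["joint_pos"].round(1))
E
```

```text
clock: 23.73
tool_pos: [0.4825, 0.1176, 0.2497]
orientation: [163.9, 12.2, 113.0]
force: [1.3, 1.0, 1.2]
opening: 0.0005
clock: 23.98
tool_pos: [0.477, 0.1206, 0.2695]
orientation: [163.5, 12.1, 113.0]
force: [-0.8, 0.8, -0.3]
opening: 0.0005
scene fin ((-20.136993408203125, -16.255126953125), (477.1449890136719, 150.9541015625), 27.196544647216797) disc h 0.022
  stripe [0.0349 0.0196 0.0234] 23
  plate [0.5652 0.0369 0.1303] [0.5364 0.0283 0.1203] [0.5903 0.0433 0.1382]
top fin ((-7.418365478515625, -21.29095458984375), (433.8697509765625, 155.62713623046875), 29.33165740966797) disc h 0.0223
  stripe [0.038  0.0196 0.0227] 69
  plate [0.56   0.0337 0.1343] [0.5336 0.0285 0.1227] [0.5874 0.0395 0.1401]
shift [-0.6894  0.0918  0.2215] turn [ 0.0201  0.0558 -0.1794]
shift [-0.6894  0.0918  0.2215] turn [ 0.0627 -0.0226  0.3149]
[  49.9   -8.7  -41.2   23.5  -50.4 -129.2]
```

Shoe still in place after the press. Its stripe matches the earlier reading, the fin angle is about 27°, and the bed is up. Now moving behind the orange plate.

```bash
python3 -c "
from tg import *
rel([.5,-.03,.27],yawR(180))"
python3 -m handwheel '[[[-0.15,0,0],[0.002,0.006,-0.02]],[[-0.3,-0.02,0.02],[0.004,0.012,-0.039]],[[-0.45,-0.03,0.05],[0.007,0.018,-0.058]],[[-0.6,-0.04,0.05],[0.009,0.024,-0.078]],[[-0.7,-0.06,0.07],[0.011,0.03,-0.097]]]'
python3 -m handwheel '[[[0,0,0],[0,0,0]]]'
python3 -c "
from tg import *
rel([.56,-.04,.26],yawR(180))"
```

```text
shift [-0.7204 -0.2171  0.085 ] turn [ 0.0201  0.0558 -0.1794]
clock: 24.5
tool_pos: [0.5184, 0.0071, 0.2788]
orientation: [171.1, 10.5, 135.3]
force: [0.6, 0.5, -0.8]
opening: 0.0007
clock: 24.58
tool_pos: [0.5195, 0.005, 0.2788]
orientation: [171.2, 10.5, 135.3]
force: [0.5, 0.1, 0.2]
opening: 0.0005
shift [-0.2798 -0.0404  0.1434] turn [ 0.0118  0.0372 -0.1212]
```

```bash

python3 -m handwheel '[[[-0.07,-0.01,0.03],[0.002,0.006,-0.019]],[[-0.14,-0.02,0.06],[0.004,0.012,-0.038]],[[-0.2,-0.03,0.1],[0.006,0.018,-0.057]],[[-0.28,-0.04,0.143],[0.008,0.024,-0.076]],[[-0.28,-0.04,0.143],[0.01,0.03,-0.095]]]'
python3 -m handwheel '[[[0,0,0],[0.001,0.005,-0.015]],[[0,0,0],[0.002,0.007,-0.026]],[[0,0,0],[0.002,0.007,-0.026]]]'
python3 -m handwheel '[[[0,0,0],[0,0,0]],[[0,0,0],[0,0,0]]]'
python3 -c "
from tg import *
rel([.562,-.025,.122],yawR(180))"
```

```text
clock: 25.0
tool_pos: [0.5592, -0.0387, 0.258]
orientation: [178.7, 2.8, 168.8]
force: [0.5, 0.1, -0.3]
opening: 0.0001
clock: 25.25
tool_pos: [0.5588, -0.0371, 0.2588]
orientation: [179.7, 0.5, 178.1]
force: [0.6, -0.4, 0.3]
opening: 0.0
clock: 25.42
tool_pos: [0.5582, -0.0367, 0.2602]
orientation: [179.6, 0.7, 177.9]
force: [-0.9, 0.3, 0.5]
opening: 0.0007
shift [-0.0086  0.0548  0.6917] turn [ 0.001   0.0019 -0.0059]
```

```bash

python3 -m handwheel '[[[-0.01,0.02,0.15],[0,0.001,-0.003]],[[-0.01,0.05,0.3],[0.001,0.002,-0.006]],[[-0.01,0.055,0.45],[0.001,0.002,-0.006]],[[-0.01,0.055,0.6],[0.001,0.002,-0.006]],[[-0.01,0.055,0.69],[0.001,0.002,-0.006]]]'
python3 -m handwheel '[[[0,0.03,0],[0,0,0]],[[0,0.06,0],[0,0,0]],[[0,0.1,0],[0,0,0]],[[0,0.14,0],[0,0,0]],[[0,0.18,0],[0,0,0]]]'
python3 -m handwheel '[[[0,0.015,0],[0,0,0]],[[0,0.03,0],[0,0,0]],[[0,0.045,0],[0,0,0]],[[0,0.06,0],[0,0,0]],[[0,0.075,0],[0,0,0]]]'
python3 -c "
from tg import *
rel([.562,.128,.122],yawR(180))"
```

```text
clock: 25.83
tool_pos: [0.5609, -0.0249, 0.1204]
orientation: [180.0, -0.1, -179.9]
force: [0.3, -0.6, 0.3]
opening: 0.0006
clock: 26.25
tool_pos: [0.5636, 0.0125, 0.125]
orientation: [179.9, 0.2, -179.8]
force: [0.1, 0.8, 0.5]
opening: 0.0003
clock: 26.67
tool_pos: [0.5629, 0.0257, 0.1238]
orientation: [-180.0, 0.1, -179.8]
force: [0.2, -5.3, 3.8]
opening: 0.0008
shift [0.0031 0.5113 0.009 ] turn [-0.0001  0.0001  0.0005]
```

```bash

python3 -m handwheel '[[[0,0.02,0],[0,0,0]],[[0,0.04,0],[0,0,0]],[[0,0.06,0],[0,0,0]],[[0,0.08,0],[0,0,0]],[[0,0.1,0],[0,0,0]]]'
python3 -m handwheel '[[[0,0.02,0],[0,0,0]],[[0,0.04,0],[0,0,0]],[[0,0.06,0],[0,0,0]],[[0,0.08,0],[0,0,0]],[[0,0.1,0],[0,0,0]]]'
python3 -m handwheel '[[[0,0.02,0],[0,0,0]],[[0,0.04,0],[0,0,0]],[[0,0.06,0],[0,0,0]],[[0,0.08,0],[0,0,0]],[[0,0.1,0],[0,0,0]]]'
python3 -m handwheel '[[[0,0.02,0],[0,0,0]],[[0,0.04,0],[0,0,0]],[[0,0.06,0],[0,0,0]],[[0,0.08,0],[0,0,0]],[[0,0.1,0],[0,0,0]]]'
python3 -m handwheel '[[[0,0.015,0],[0,0,0]],[[0,0.03,0],[0,0,0]],[[0,0.04,0],[0,0,0]],[[0,0.05,0],[0,0,0]],[[0,0.05,0],[0,0,0]]]'
python3 -c "
from fin import *
fin(.1)"
```

```text
clock: 27.08
tool_pos: [0.5627, 0.0457, 0.1237]
orientation: [-180.0, 0.0, -179.8]
force: [-0.4, -5.0, 3.6]
opening: 0.0002
clock: 27.5
tool_pos: [0.5625, 0.0656, 0.1236]
orientation: [-180.0, 0.0, -179.8]
force: [0.1, -5.5, 4.9]
opening: 0.0003
clock: 27.92
tool_pos: [0.5623, 0.0856, 0.1235]
orientation: [-180.0, -0.0, -179.8]
force: [-0.7, -5.7, 4.4]
opening: 0.0005
clock: 28.33
tool_pos: [0.5621, 0.1055, 0.1235]
orientation: [-180.0, -0.0, -179.8]
force: [0.1, -4.3, 4.9]
opening: 0.0005
clock: 28.75
tool_pos: [0.5619, 0.1078, 0.1235]
orientation: [-179.3, -0.2, -179.9]
force: [11.0, -41.6, 6.3]
opening: 0.0008
scene fin ((-34.360321044921875, -111.29925537109375), (507.5390625, 157.17730712890625), 26.462970733642578) disc h 0.0223
  stripe [0.033  0.0102 0.0239] 18
  plate [0.5636 0.1266 0.1305] [0.5349 0.1174 0.1204] [0.5891 0.1321 0.141 ]
top fin ((-192.5599365234375, -198.06214904785156), (179.2637481689453, 165.3829345703125), 27.445009231567383) disc h 0.0228
  stripe [nan nan nan] 0
  plate [0.5291 0.1222 0.1605] [0.5271 0.1214 0.1207] [0.5325 0.1237 0.1832]
  return _methods._mean(a, axis=axis, dtype=dtype,
  ret = um.true_divide(
```

The carriage stopped hard after about 90 mm of travel. I'll back off and look at whether it's really against the pads.

```bash

python3 -m handwheel '[[[0,-0.05,0],[0,0,0]],[[0,-0.15,-0.05],[0,0,0]],[[0,-0.3,-0.2],[0,0,0]],[[0,-0.45,-0.4],[0,0,0]],[[0,-0.6,-0.6],[0,0,0]]]'
python3 -m handwheel '[[[0,-0.2,-0.1],[0,0,0]],[[0,-0.3,-0.2],[0,0,0]],[[0,-0.3,-0.2],[0,0,0]]]'
python3 - <<'E'
from fin import *
t=fin(.09)
a=cv2.cvtColor(t["color"],cv2.COLOR_RGB2BGR)[150:240,165:325]; b=cv2.cvtColor(cam("scene")["color"],cv2.COLOR_RGB2BGR)[190:340,220:390]
cv2.imwrite("pics/end.png",np.vstack([cv2.resize(a,(520,292),interpolation=cv2.INTER_CUBIC),cv2.resize(b,(520,300),interpolation=cv2.INTER_CUBIC)]))
E
```

```text
clock: 29.27
tool_pos: [0.5619, 0.0057, 0.2298]
orientation: [180.0, -0.1, -179.8]
force: [1.8, 0.7, 1.1]
opening: 0.0008
clock: 29.52
tool_pos: [0.5644, -0.0565, 0.2739]
orientation: [180.0, 0.4, -180.0]
force: [0.1, 0.6, 1.5]
opening: 0.0002
scene fin ((-27.940338134765625, -20.542251586914062), (523.4990234375, 162.20724487304688), 27.769229888916016) disc h 0.0225
  stripe [0.0332 0.0207 0.024 ] 17
  plate [0.5636 0.1267 0.1302] [0.5338 0.119  0.12  ] [0.589  0.1316 0.1387]
top fin None disc h None
  stripe [nan nan nan] 0
  return _methods._mean(a, axis=axis, dtype=dtype,
  ret = um.true_divide(
Traceback (most recent call last):
  File "fin.py", line 11, in fin
    print("  plate",pl.mean(0).round(4) if len(pl) else None, pl.min(0).round(4), pl.max(0).round(4))
                                                              ~~~~~~^^^
ValueError: zero-size array to reduction operation minimum which has no identity
```

```bash

python3 -m handwheel '[[[0,-0.2,0],[0,0,0]],[[0,-0.4,0],[0,0,0]],[[0,-0.6,0],[0,0,0]],[[0,-0.8,0],[0,0,0]],[[0,-1,0],[0,0,0]]]'
python3 -m handwheel '[[[0,-0.1,0],[0,0,0]],[[0,-0.3,0],[0,0,0]],[[0,-0.4,0],[0,0,0]]]'
python3 - <<'E'
from fin import *
t=cam("top")
a=cv2.cvtColor(t["color"],cv2.COLOR_RGB2BGR)[150:240,165:325]; b=cv2.cvtColor(cam("scene")["color"],cv2.COLOR_RGB2BGR)[190:340,220:390]
cv2.imwrite("pics/end.png",np.vstack([cv2.resize(a,(520,292),interpolation=cv2.INTER_CUBIC),cv2.resize(b,(520,300),interpolation=cv2.INTER_CUBIC)]))
fin(.09)
E
```

```text
clock: 30.03
tool_pos: [0.5633, -0.2536, 0.2676]
orientation: [179.9, -0.1, -179.7]
force: [1.0, -0.0, -0.8]
opening: 0.0005
clock: 30.28
tool_pos: [0.5635, -0.3351, 0.267]
orientation: [179.9, -0.1, -179.8]
force: [1.2, 0.5, -0.3]
opening: 0.0003
scene fin ((-32.630889892578125, -16.330596923828125), (505.03717041015625, 156.44847106933594), 25.553123474121094) disc h 0.0225
  stripe [0.0316 0.0196 0.0237] 17
  plate [0.5638 0.1268 0.1303] [0.5351 0.119  0.12  ] [0.5897 0.1318 0.1394]
top fin ((-45.44921875, -31.1112060546875), (490.8453369140625, 165.3826141357422), 26.623823165893555) disc h 0.0226
  stripe [0.0374 0.0198 0.0233] 70
  plate [0.5578 0.1224 0.1348] [0.5323 0.118  0.122 ] [0.5849 0.1267 0.1401]
```

View pics/end.png

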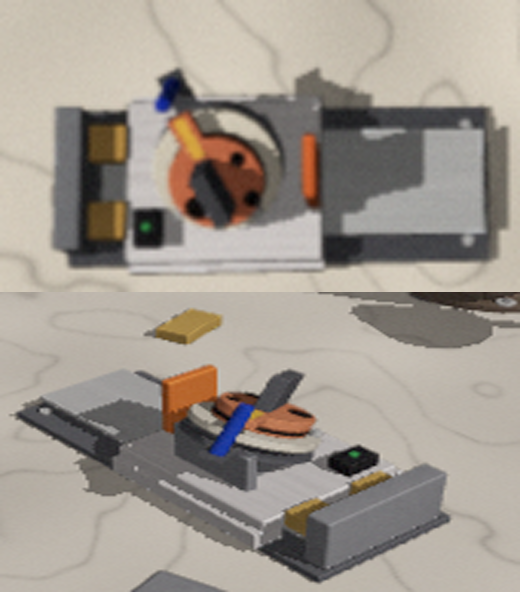

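The final view shows the carriage front (top crop x≈127) touching the pads (x≈125). The shoe lies on the bed with its nose toward the pin, and the arm is clear. Handing in.

```bash
python3 -m handwheel '[[[0,0,0],[0,0,0]],[[0,0,0],[0,0,0]],[[0,0,0],[0,0,0]]]'; python3 -c "
from plant import *
print(close_job())"
```

```text
clock: 30.73
tool_pos: [0.5641, -0.3322, 0.2693]
orientation: [180.0, 0.0, -179.7]
force: [-0.3, 1.1, 0.5]
opening: 0.0003
the job is handed in; nothing more can be done
None
```

The job is handed in at about 31 s of the 53 s allowed. The shoe is on the bed with its nose at the gauge pin, it has been pressed and released, and the carriage is at the brass pads. No verdict was reported.

**What I did**
- **Grasp:** I needed three tries. The first grip closed late, during the lift, and held only the top of the fin. The second stopped at the joint 3 limit over the bed. I set the shoe down on the counter and regripped it with the tool pitched 20°, which made the bed reachable.
- **Place and press:** I set the shoe on the bed, let go, and pressed it down. The disc top dropped about 7.5–8 mm. The force peaked at 47 N, then I held at 21 N and released.
- **Carriage:** I pushed it by the orange plate to its stop.

**Last checks**
- **Shoe:** its axis is about 4–5 mm from the bed's centre, and the disc height shows it flat with the bed up. The nose points at 25.6–26.6°, against the pin's 25.8°.
- **Carriage:** it stopped hard at 42 N, and the picture shows its front touching the pads.
- **Disagreement:** the carriage travelled about 90 mm, not 110 mm. It fits the initial gap to the pads seen in the picture, so it probably started about 20 mm along its rail.
- **Not checked:** I did not confirm contact with both stop pegs, and I did not re-measure the bystanders. No contact with them was planned or seen.

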